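# Load and clamp sample holders in an indexing sample changer

## Task

Load every sample holder on the bench into the sample changer, one per nest: open the lever of the nest at the open loading side, stand the holder upright in that nest and turn the cam lever just far enough that the sprung pad takes up the gap and holds the holder snugly against the fence, its spring only about a third pressed in and never left squashed by overrunning. Turn the table by its posts, click by click, to bring the next empty nest out from under the guard, and leave it resting in a click position with all the holders clamped. Leave the bottle, lens and brass weight standing where they are.

Things in the scene. Friction and masses are not known exactly. Their poses are not given: they have to be found in the camera images.
- holder_a (a point): Sample holder, about 0.2 kg, or None if absent: block 56 long (own x) x 38 wide (own y) x 30 high with a centred upright aluminium tab on top, 40 (x) x 16 (y) x 34 high, to grip it by; copper discs on the x ends; 64 mm high in all. Holders differ only in block width (38, 42, 46). Point at its centre, 32 mm above its underside. Starts upright on the bench.
- holder_b (a point): Sample holder, about 0.2 kg, or None if absent: block 56 long (own x) x 42 wide (own y) x 30 high with a centred upright aluminium tab on top, 40 (x) x 16 (y) x 34 high, to grip it by; copper discs on the x ends; 64 mm high in all. Holders differ only in block width (38, 42, 46). Point at its centre, 32 mm above its underside. Starts upright on the bench.
- holder_c (a point): Sample holder, about 0.2 kg, or None if absent: block 56 long (own x) x 46 wide (own y) x 30 high with a centred upright aluminium tab on top, 40 (x) x 16 (y) x 34 high, to grip it by; copper discs on the x ends; 64 mm high in all. Holders differ only in block width (38, 42, 46). Point at its centre, 32 mm above its underside. Starts upright on the bench.
- nest0 (a point): Nest on the turntable: point on its top face (30 mm above the bench), 100 mm from its axis. x points outwards, y counter-clockwise, z up. Steel fence, 25 mm high, face at y = -29 mm. Lips 6 mm high at x = +-36 mm (inner faces); the holder's 56 mm length lies along nest x between them, either way round. At turntable = 0.000 it is at the open loading side; the other two nests are under the guard.
- knob0 (a point): Black upright knob on the end of nest 0's cam lever: 14 mm thick, from 50 to 105 mm above the bench; point on its axis 88 mm above the bench, 60 mm from the lever's pivot. The pivot is at nest x = 0, y = +57 mm. At lever 0 the direction from pivot to knob is 20 degrees counter-clockwise of nest x.
- lever0 (a joint): Cam lever of nest 0, rad: 0 open, up to 2.9; grows counter-clockwise seen from above and closes the clamp: the eccentric moves jaw and pad towards the fence by 12 mm x (1 - cos(lever)). Stays where it is left (friction 0.18 N m, about 3 N at the knob).
- pad0 (a joint): Sprung rubber pad of nest 0's jaw, 44 mm wide along nest x, 25 mm high, face at nest y = +25 mm when lever is 0 (54 mm from the fence). Value: how far it is pressed back into the jaw, m; 0 free, 0.010 squashed; 1 N per mm. Grows only once the jaw has taken up the gap. Snug is 0.0035 (0.0015 to 0.0065 will do); more is overrun.
- post0 (a point): Steel post for turning the table by hand: upright, 16 mm thick, from 30 to 105 mm above the bench, 148 mm from the turntable's axis, 45 degrees clockwise (from above) of nest 0; point on its axis 88 mm above the bench.
- nest1 (a point): Nest on the turntable: point on its top face (30 mm above the bench), 100 mm from its axis. x points outwards, y counter-clockwise, z up. Steel fence, 25 mm high, face at y = -29 mm. Lips 6 mm high at x = +-36 mm (inner faces); the holder's 56 mm length lies along nest x between them, either way round. At turntable = 2.094 it is at the open loading side; the other two nests are under the guard.
- knob1 (a point): Black upright knob on the end of nest 1's cam lever: 14 mm thick, from 50 to 105 mm above the bench; point on its axis 88 mm above the bench, 60 mm from the lever's pivot. The pivot is at nest x = 0, y = +57 mm. At lever 0 the direction from pivot to knob is 20 degrees counter-clockwise of nest x.
- lever1 (a joint): Cam lever of nest 1, rad: 0 open, up to 2.9; grows counter-clockwise seen from above and closes the clamp: the eccentric moves jaw and pad towards the fence by 12 mm x (1 - cos(lever)). Stays where it is left (friction 0.18 N m, about 3 N at the knob).
- pad1 (a joint): Sprung rubber pad of nest 1's jaw, 44 mm wide along nest x, 25 mm high, face at nest y = +25 mm when lever is 0 (54 mm from the fence). Value: how far it is pressed back into the jaw, m; 0 free, 0.010 squashed; 1 N per mm. Grows only once the jaw has taken up the gap. Snug is 0.0035 (0.0015 to 0.0065 will do); more is overrun.
- post1 (a point): Steel post for turning the table by hand: upright, 16 mm thick, from 30 to 105 mm above the bench, 148 mm from the turntable's axis, 45 degrees clockwise (from above) of nest 1; point on its axis 88 mm above the bench.
- nest2 (a point): Nest on the turntable: point on its top face (30 mm above the bench), 100 mm from its axis. x points outwards, y counter-clockwise, z up. Steel fence, 25 mm high, face at y = -29 mm. Lips 6 mm high at x = +-36 mm (inner faces); the holder's 56 mm length lies along nest x between them, either way round. At turntable = 4.189 it is at the open loading side; the other two nests are under the guard.
- knob2 (a point): Black upright knob on the end of nest 2's cam lever: 14 mm thick, from 50 to 105 mm above the bench; point on its axis 88 mm above the bench, 60 mm from the lever's pivot. The pivot is at nest x = 0, y = +57 mm. At lever 0 the direction from pivot to knob is 20 degrees counter-clockwise of nest x.
- lever2 (a joint): Cam lever of nest 2, rad: 0 open, up to 2.9; grows counter-clockwise seen from above and closes the clamp: the eccentric moves jaw and pad towards the fence by 12 mm x (1 - cos(lever)). Stays where it is left (friction 0.18 N m, about 3 N at the knob).
- pad2 (a joint): Sprung rubber pad of nest 2's jaw, 44 mm wide along nest x, 25 mm high, face at nest y = +25 mm when lever is 0 (54 mm from the fence). Value: how far it is pressed back into the jaw, m; 0 free, 0.010 squashed; 1 N per mm. Grows only once the jaw has taken up the gap. Snug is 0.0035 (0.0015 to 0.0065 will do); more is overrun.
- post2 (a point): Steel post for turning the table by hand: upright, 16 mm thick, from 30 to 105 mm above the bench, 148 mm from the turntable's axis, 45 degrees clockwise (from above) of nest 2; point on its axis 88 mm above the bench.
- turntable (a joint): Turntable (disc 340 mm across, top 30 mm above the bench), rad, grows counter-clockwise seen from above. Detents (click positions) at 0, 2.094 and 4.189 (120 degrees apart), stops at -0.12 and 4.31. Leaving a detent takes about 1 N m (7 N at a post); between them it turns easily and stays; within about 0.06 of one it settles into it.
- changer: Sample changer, fixed: grey base plate, turntable, and over its far half a clear guard roof (underside 117, top 122 mm above the bench) on two aluminium pillars, in front of a low blue housing 140 mm high with a handle up to 171 mm. Origin: turntable's axis at bench level; -x axis points to the open loading side; the guard covers everything beyond x = +17 mm, for |y| up to 200 mm.
- bottle: White plastic bottle, 60 mm across, 150 mm high, origin under its centre. Bystander.
- lens: Lens on a stand, foot 56 mm across, 133 mm high, origin under its centre. Bystander.
- weight: Brass cylinder, 50 mm across, 45 mm high, origin under its centre. Bystander.
Mind the look-alikes: they are no part of the job. What is shaped like the part that bears holder_a but blue is not meant.

How it is judged:
By the outcome, as a careful person would: the job done as asked, in the order asked, and still so for the second after the job is handed in, with the robot touching nothing.
Of sample_a, sample_b, sample_c only 2 to 3 are there at a start; the rules pass over those that are not, and their reading is None.
At some moment in a run one of sample_a, sample_b, sample_c may be knocked a few centimetres aside while the robot is not near it.
It also fails if it takes over 210 s, if anything falls off the work surface, if the arm or the gripper's body presses on something with over 40 N, if the wrist force passes 120 N, or if a joint passes its speed limit or range.

## Robot

A 7-joint arm with a two-finger parallel gripper is mounted at the origin on the work surface. World frame = base frame: x ahead of the robot, y to its left, z up, the work surface at z = 0. Lengths are in m, angles in rad, forces in N, time in s.
With the tool pointing down it reaches from about 0.4 to 0.75 m from the base axis. Payload 19.5 kg.
Tool frame: the origin (TCP) lies midway between the tips of the shut fingers; the grasp point (between the pads) lies 19 mm behind it; z points along the fingers, y is the direction in which the jaws open and shut (so a half turn about z gives the same grasp; the last joint's range is limited). The gripper opens to 85 mm and grips with 20 to 120 N. Pads are 22 mm wide; open, the fingers measure 114 mm over their backs; the gripper's body (76 mm by 85 mm) begins 54 mm behind the grasp point. The pads swing forward as they close: fully open they stand 13 mm farther back than shut.
Start: joints at [-1.243, 0.707, -0.028, 1.485, 0.022, 0.951, -0.075], TCP at [0.208, 0.536, 0.231] pointing down, gripper open.
Joint ranges: [-2.71, 2.71], [-0.32, 2.16], [-1.57, 1.52], [0, 2.45], [-1.46, 4.6], [0, 2.02], [-2.83, 2.83]. Speed limits (rad/s): [1.89, 1.89, 2.57, 2.57, 3.01, 3.01, 3.01].

## Interface

Orientations are given as a unit quaternion [w, x, y, z].
In Python, from plant import manip gives the robot as it stands.
- The arm moves only by the shell command python3 -m jog 'ROWS' [OPENING]. ROWS is JSON, one flat list of numbers, 4 for each row, row after row: the shift along the tool's x, y, z in m, then the turn about the tool's z in degrees. In form: [x, y, z, turn, x, y, z, turn, ...]. A call has exactly 5 rows; each row shifts and turns the commanded pose from where the row before left it, along the tool's axes as they then stand; what a row does not reach is not made up. A row lasts 1/12 s, in which the tool goes at most 41.7 mm and 7.16 degrees, less where a joint would pass 70% of its speed; a pose out of reach is approached as far as the arm can. A call with a gripper value outside its range is refused whole. OPENING is the gripper command: -1 is fully open, 1 is shut, values between are in proportion, set as the call begins (- or left out, the last holds). The fingers move at their own pace and stop on an object; the grip force is fixed at half the most. Time passes only in rows, so rows that do not move let the fingers close, or fill a call up. It gives the time, the measured TCP pose, the force and the opening at its end, in the units of the state.
- manip.get_obs(): the state, without advancing time (a new reading comes with each control period).
- manip.read_camera(name): name is "side" or "top" or "wrist"; returns the picture (384x512x3 uint8, blue, green, red); there is no depth.
- manip.camera_model(name): a dict with "vfov" (degrees; the focal length in pixels is half the picture's height over the tangent of half this angle, whatever the lens; pixels are square), "cx", "cy" (the principal point, pixels), "dist" ([k1, k2, p1, p2, k3] as OpenCV has them; the pictures are not rectified), "pose" (4x4, takes a point from camera to world coordinates). Camera axes: x right, y up, looking along -z (the intrinsics and any distortion apply to the point x, -y, -z); pixel columns grow to the right and rows downward; lengths in m; the calibration is good to about 2 mm. A picture is of the moment at which its call begins: read the wrist's pose just before it. camera_model takes no time and is no camera call; for the wrist camera it gives the pose at the moment of the call.
- manip.close_job(): hands the job in, once; it reports no verdict.
The state is a dict: "t": time; "joints": joint angles; "joint_vel": joint speeds; "joint_torque": joint torques, N m; "position": TCP position; "tcp_rot": TCP orientation; "force": force on the tool from outside, world axes, zero at the start; "torque": the same for the moment, N m; "gripper_width": finger opening in m.
Only numpy, scipy, OpenCV 4.12 (cv2) and the standard library are available. Lean on these libraries where they do the work, as an engineer would, in place of code of your own. Each camera call takes 0.05 s, during which the arm holds its last target.

## Working session

There is one attempt and no reset: what is moved stays moved. The work goes in short steps, Python scripts to look and compute and a shell command to move; the robot and the scene stay as the last step left them, time stands still between calls to the robot, and variables do not carry over. Pictures are saved under pics/ and viewed, and the job is handed in when it is done.

I'll start by looking at the state and all three cameras.

```bash
ls; mkdir -p pics; python3 - <<'E'
from plant import manip
import cv2
o=manip.get_obs()
for k,v in o.items(): print(k,v)
for n in ["side","top","wrist"]:
    m=manip.camera_model(n); print(n,m["vfov"],m["cx"],m["cy"],m["dist"]); print(m["pose"])
    cv2.imwrite(f"pics/{n}0.png",manip.read_camera(n))
E
```

```text
pics
t 0.0
joints [-1.24268547  0.70704953 -0.02762638  1.48499415  0.02197761  0.95091857
 -0.07547645]
joint_vel [ 0.00125398 -0.00064821 -0.00103504  0.00032649  0.00125636  0.00092212
  0.00262254]
joint_torque [-4.07805019e-04 -8.83205795e+01  1.23447396e+00 -2.36178052e+01
  1.67957781e-02  6.27509653e-03 -2.82777705e-05]
position [0.2077232  0.53588315 0.23085923]
tcp_rot [-9.30123786e-05  1.83844858e-01  9.82955128e-01 -5.25945914e-04]
force [ 0.0654965  -0.19040671 -1.09339769]
torque [ 0.02849048 -0.01656615  0.05808671]
gripper_width 0.08537300247553807
side 57.462146220103556 256.59570118791777 192.93901853741187 [-0.09003389  0.          0.          0.          0.        ]
[[-0.99798236  0.03242201 -0.05458958  0.58639465]
 [-0.06045853 -0.74784732  0.66111206  0.66584334]
 [-0.01939008  0.66307858  0.74829862  0.79727017]
 [ 0.          0.          0.          1.        ]]
top 50.29557065199308 254.82635114910678 196.0587490737414 [-0.0103431  0.         0.         0.         0.       ]
[[-0.02769724  0.99578358 -0.08745237  0.50863529]
 [-0.99961327 -0.02737348  0.00489945  0.05475469]
 [ 0.00248492  0.08755425  0.99615665  1.21857066]
 [ 0.          0.          0.          1.        ]]
wrist 63.82866607275925 254.5030186323597 197.15020395903952 [-0.07077708  0.          0.          0.          0.        ]
[[ 3.61976501e-01 -8.98987261e-01 -2.46566252e-01  1.46664143e-01]
 [ 9.32186929e-01  3.49293426e-01  9.49822720e-02  5.60009426e-01]
 [ 7.36118255e-04 -2.64227187e-01  9.64460187e-01  3.72965412e-01]
 [ 0.00000000e+00  0.00000000e+00  0.00000000e+00  1.00000000e+00]]
```

View pics/side0.png

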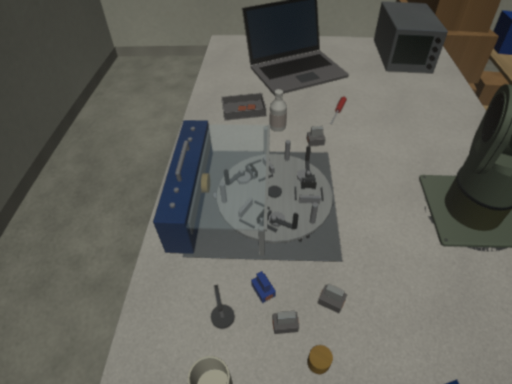

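View pics/top0.png

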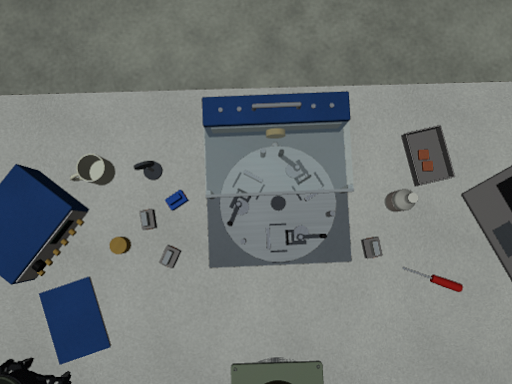

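View pics/wrist0.png

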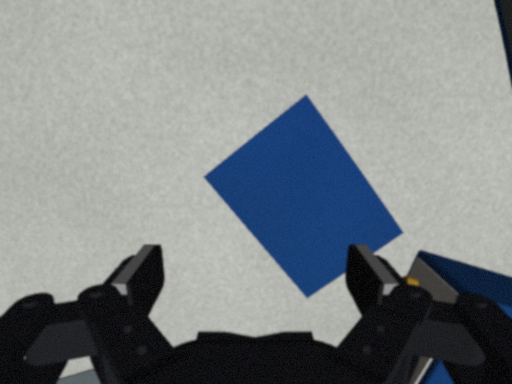

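```bash
cat > h.py <<'E'
from plant import manip
import cv2, numpy as np
def mats(m):
    f=192/np.tan(np.radians(m["vfov"]/2))
    K=np.array([[f,0,m["cx"]],[0,f,m["cy"]],[0,0,1.]])
    P=np.array(m["pose"])@np.diag([1,-1,-1,1.])
    return K,np.array(m["dist"],float),P
def ray(m,uv):
    K,d,P=mats(m)
    n=cv2.undistortPoints(np.array(uv,float).reshape(-1,1,2),K,d).reshape(-1,2)
    D=np.c_[n,np.ones(len(n))]@P[:3,:3].T
    return P[:3,3],D
def onz(m,uv,z):
    o,D=ray(m,uv); s=(z-o[2])/D[:,2]
    return o+D*s[:,None]
def proj(m,X):
    K,d,P=mats(m); Pi=np.linalg.inv(P)
    r,_=cv2.Rodrigues(Pi[:3,:3])
    return cv2.projectPoints(np.array(X,float).reshape(-1,1,3),r,Pi[:3,3],K,d)[0].reshape(-1,2)
def R(q):
    from scipy.spatial.transform import Rotation as Ro
    return Ro.from_quat([q[1],q[2],q[3],q[0]]).as_matrix()
def crop(im,x0,y0,x1,y1,s,name):
    c=cv2.resize(im[y0:y1,x0:x1],None,fx=s,fy=s,interpolation=cv2.INTER_CUBIC); cv2.imwrite("pics/"+name,c)
E
python3 - <<'E'
from h import *
im=cv2.imread("pics/top0.png")
crop(im,195,85,395,275,4,"top0c.png")
crop(im,100,140,240,280,4,"top0l.png")
o=manip.get_obs(); m=manip.camera_model("wrist"); Rt=R(o["tcp_rot"]); P=m["pose"]
print(Rt); print("cam in tcp",Rt.T@(P[:3,3]-o["position"])); print(Rt.T@P[:3,:3])
t=manip.camera_model("top")
for n,p in dict(h1=(148,218),h2=(170,256),h3=(372,247),blue=(177,200),bottle=(402,200),lens=(152,170),weight=(120,245),axis=(278,203)).items(): print(n,onz(t,p,0.03)[0])
E
```

```text
[[-9.32383450e-01  3.61470653e-01 -2.63968070e-04]
 [ 3.61470748e-01  9.32383130e-01 -7.73441596e-04]
 [-3.34570634e-05 -8.16560879e-04 -9.99999666e-01]]
cam in tcp [ 0.06568088  0.00024176 -0.1420935 ]
[[-5.46185631e-04  9.64470364e-01  2.64190497e-01]
 [ 9.99998413e-01  9.74722782e-04 -1.49099410e-03]
 [-1.69553212e-03  2.64189264e-01 -9.64469366e-01]]
h1 [0.55756784 0.36077663 0.03      ]
h2 [0.44642443 0.29797474 0.03      ]
h3 [ 0.45590611 -0.28558198  0.03      ]
blue [0.6076858  0.27597466 0.03      ]
bottle [ 0.58961089 -0.3805651   0.03      ]
lens [0.6979908  0.34835998 0.03      ]
weight [0.48183433 0.44210831 0.03      ]
axis [ 0.59083076 -0.01802022  0.03      ]
```

View pics/top0c.png

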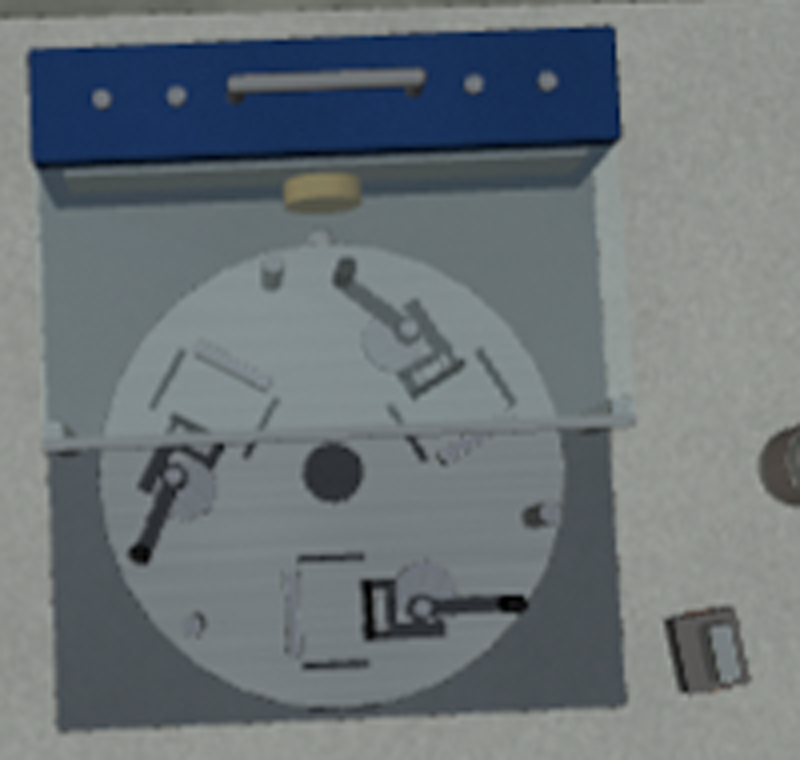

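View pics/top0l.png

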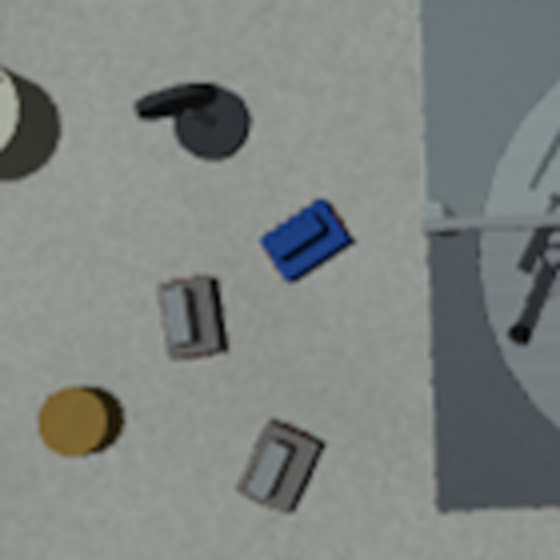

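The three grey blocks at top-view pixels (148,218), (170,256) and (372,247) fit the holder description. The blue block at (177,200) has the same shape but is the look-alike, so I'll leave it. All three levers start partly closed, with nest 0's knob at (323,236). Next I'll fly over the left-hand holders.

```bash
python3 -m jog '[-0.035,-0.009,0.003,0,-0.035,-0.009,0.003,0,-0.035,-0.009,0.003,0,-0.035,-0.009,0.003,0,-0.035,-0.009,0.003,0]' -1; python3 -m jog '[-0.035,-0.009,0.003,0,-0.035,-0.009,0.003,0,-0.035,-0.009,0.003,0,-0.035,-0.009,0.003,0,-0.030,-0.007,0.003,0]'; python3 -m jog '[0,0,0,-6,0,0,0,-6,0,0,0,-6,0,0,0,-6,0,0,0,0]'
cat >> h.py <<'E'
def snap(n,name=None):
    m=manip.camera_model(n); o=manip.get_obs(); im=manip.read_camera(n)
    if name: cv2.imwrite("pics/"+name,im)
    return im,m,o
def yaw(o):
    r=R(o["tcp_rot"]); return np.degrees(np.arctan2(r[1,0],r[0,0]))
def delta(o,tgt,yw=None):
    """rows: turn first (deg about tool z) then shift in tool axes after turn"""
    r=R(o["tcp_rot"]); turn=0
    if yw is not None:
        turn=-((yw-yaw(o)+180)%360-180)
        a=np.radians(turn); c,s=np.cos(a),np.sin(a)
        r2=r@np.array([[c,-s,0],[s,c,0],[0,0,1]])
    else: r2=r
    d=np.array(tgt)-o["position"]
    return "turn %.1f"%turn,"shift after turn",(r2.T@d).round(4),"shift before",(r.T@d).round(4)
E
python3 - <<'E'
from h import *
im,m,o=snap("wrist","w1.png"); print(o["t"],o["position"],yaw(o),o["joints"].round(2))
E
```

```text
t: 0.57
position: [0.3559, 0.4296, 0.2161]
tcp_rot: [-0.0, 0.184, 0.983, -0.0]
force: [0.4, 0.3, -0.0]
gripper_width: 0.0856
t: 0.98
position: [0.4995, 0.3273, 0.201]
tcp_rot: [0.0, 0.184, 0.983, -0.0]
force: [0.1, 0.1, 0.6]
gripper_width: 0.0853
t: 1.4
position: [0.4977, 0.3291, 0.201]
tcp_rot: [-0.0, -0.027, 1.0, -0.0]
force: [-0.3, -0.4, 0.3]
gripper_width: 0.0856
1.4 [0.49772809 0.32910028 0.20104648] -176.89902769393484 [-0.54  0.78 -0.21  1.44  0.18  0.94  0.83]
```

View pics/w1.png

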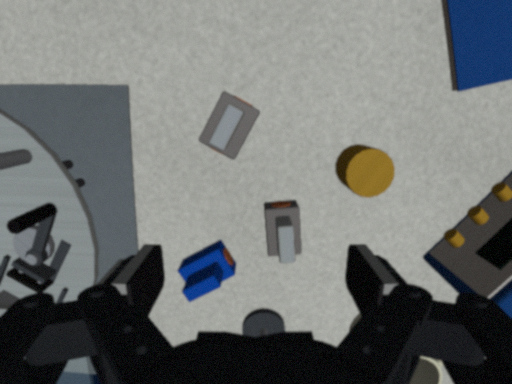

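```bash
python3 - <<'E'
from h import *
im=cv2.imread("pics/w1.png")
a=cv2.resize(im[80:170,185:275],None,fx=6,fy=6,interpolation=cv2.INTER_CUBIC)
b=cv2.resize(im[190:280,240:330],None,fx=6,fy=6,interpolation=cv2.INTER_CUBIC)
cv2.imwrite("pics/w1c.png",cv2.resize(np.hstack([a,b]),None,fx=.74,fy=.74))
E
```

```text
(no output)
```

View pics/w1c.png

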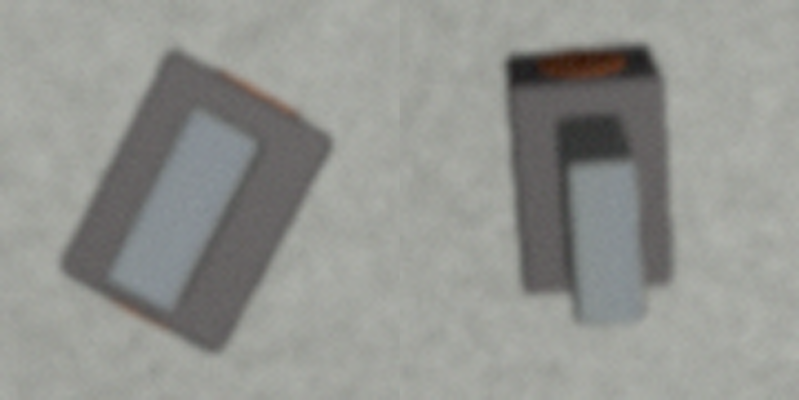

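```bash
cat > meas.py <<'E'
from h import *
def quad(m,px,z=0.03):
    X=onz(m,px,z)[:,:2]
    e=[np.linalg.norm(X[i]-X[(i+1)%4])*1000 for i in range(4)]
    d=(X[2]-X[1])+(X[3]-X[0]); 
    return X.mean(0).round(4), np.round(e,1), np.degrees(np.arctan2(d[1],d[0])).round(1)
E
python3 - <<'E'
from meas import *
o=manip.get_obs(); m=manip.camera_model("wrist")
s=4.44
A=[(174,50),(332,143),(217,352),(63,268)]
B=[(508,82),(662,75),(672,283),(525,292)]
print("h2",quad(m,[(185+x/s,80+y/s) for x,y in A]))
print("h1",quad(m,[(240+(x-400)/s,190+y/s) for x,y in B]))
TA=[(200,112),(257,145),(165,313),(110,280)]
TB=[(570,162),(635,160),(645,320),(575,323)]
print("h2tab",quad(m,[(185+x/s,80+y/s) for x,y in TA],.064))
print("h1tab",quad(m,[(240+(x-400)/s,190+y/s) for x,y in TB],.064))
t=manip.camera_model("top")
# axis/knob etc. from top crop: scale4 offset 195,85
f=lambda p:(195+p[0]/4,85+p[1]/4)
for n,p,z in [("hub",(333,472),.03),("knob0",(512,604),.105),("pivot0",(422,607),.06),("knob1?",(140,553),.105),("post0",(198,618),.105),("post1",(533,512),.105),("discL",(100,470),.03),("discR",(565,470),.03),("discB",(333,710),.03)]:
    print(n,onz(t,f(p),z)[0][:2].round(4))
E
```

```text
h2 (array([0.446 , 0.3017]), array([39.9, 53.5, 39.6, 54.1]), np.float64(-26.5))
h1 (array([0.5555, 0.3634]), array([37. , 54.8, 37. , 55.5]), np.float64(7.6))
h2tab (array([0.4463, 0.3016]), array([12.8, 38.3, 12.9, 37.9]), np.float64(-27.2))
h1tab (array([0.5556, 0.3635]), array([14.2, 38.7, 15.8, 38.8]), np.float64(6.8))
hub [ 0.5908 -0.0187]
knob0 [ 0.4926 -0.1325]
pivot0 [ 0.4916 -0.0765]
knob1? [0.5341 0.1188]
post0 [0.4891 0.0805]
post1 [ 0.5546 -0.1495]
discL [0.5969 0.1508]
discR [ 0.5876 -0.1879]
discB [ 0.4193 -0.0132]
```

Reading `w1.png`: holder h2 is at (229,125) and its width comes out at about 41–42, so it's holder_b. Holder h1 at (283,230) measures about 38, so it's holder_a. The blue look-alike is at (208,270). Next I'll view the nest.

```bash
python3 -m jog '[0,-0.035,0,3,0,-0.035,0,0,0,-0.035,0,0,0,-0.035,0,0,0,-0.035,0,0]'; python3 -m jog '[0,-0.035,0,0,0,-0.035,0,0,0,-0.035,0,0,0,-0.035,0,0,0,-0.035,0,0]';  python3 -m jog '[0,0,0,0,0,0,0,0,0,0,0,0,0,0,0,0,0,0,0,0]'
python3 - <<'E'
from h import *
im,m,o=snap("wrist","w2.png"); print(o["t"],o["position"],yaw(o),o["joints"].round(2))
crop(im,60,40,460,300,2,"w2c.png")
E
```

```text
t: 1.87
position: [0.4986, 0.1529, 0.2013]
tcp_rot: [0.0, 0.004, 1.0, -0.0]
force: [0.6, -0.1, -0.2]
gripper_width: 0.0854
t: 2.28
position: [0.498, -0.0223, 0.2014]
tcp_rot: [-0.0, 0.004, 1.0, -0.0]
force: [1.0, 0.3, -0.1]
gripper_width: 0.0855
t: 2.7
position: [0.4984, -0.0195, 0.2013]
tcp_rot: [-0.0, 0.001, 1.0, 0.0]
force: [0.0, 0.0, -0.4]
gripper_width: 0.0853
2.7 [ 0.49839711 -0.01949489  0.20129841] 179.84481176936774 [ 0.12  0.64 -0.26  1.8   0.23  0.73  1.31]
```

View pics/w2.png

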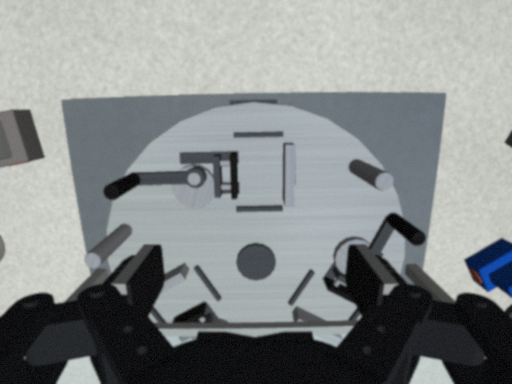

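View pics/w2c.png

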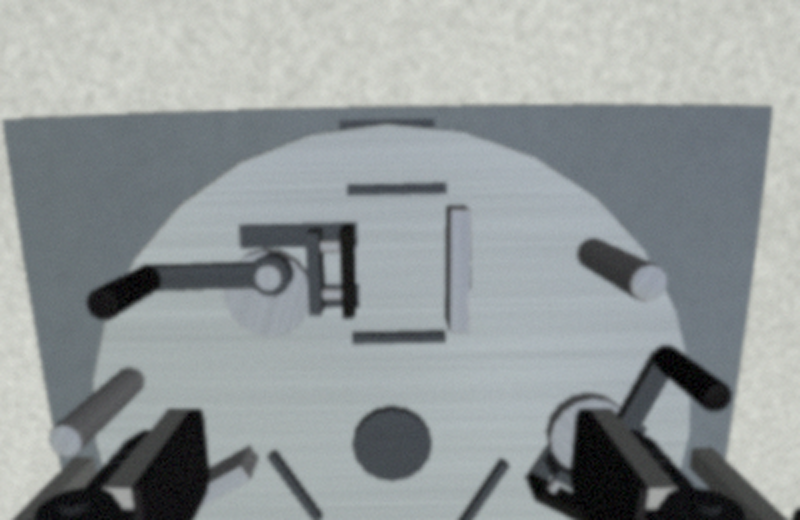

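```bash
python3 - <<'E'
from h import *
o=manip.get_obs(); m=manip.camera_model("wrist")
f=lambda p:(60+p[0]/2,40+p[1]/2)
g=lambda p,z:onz(m,f(p),z)[0][:2]
pts=dict(hub=((392,443),.032),post0=((650,283),.105),post1=((67,440),.105),knob0=((103,302),.105),knob2=((713,397),.105),lipoL=((347,189),.036),lipoR=((446,187),.036),lipiL=((353,337),.036),lipiR=((445,336),.036),fT=((451,207),.055),fB=((450,331),.055),plL=((5,120),.006),plR=((770,107),.006))
W={k:g(*v) for k,v in pts.items()}
for k,v in W.items(): print(k,v.round(4))
print("fence ang",np.degrees(np.arctan2(*(W["fB"]-W["fT"])[::-1])))
print("lip o, i",[np.degrees(np.arctan2(*(W[a]-W[b])[::-1])) for a,b in (("lipoR","lipoL"),("lipiR","lipiL"),("plR","plL"))])
for ax in (W["hub"],):
  for k,off in (("post0",135),("post1",255)):
    d=W[k]-ax; print(k,np.hypot(*d),np.degrees(np.arctan2(d[1],d[0]))%360-off)
# two posts -> axis & yaw: similarity fit with known radius
c=.148*np.array([[np.cos(np.radians(a)),np.sin(np.radians(a))] for a in (135,255)])
d1=W["post1"]-W["post0"]; d0=c[1]-c[0]; th=np.arctan2(d1[1],d1[0])-np.arctan2(d0[1],d0[0])
Rr=np.array([[np.cos(th),-np.sin(th)],[np.sin(th),np.cos(th)]])
print("sep",np.hypot(*d1),np.hypot(*d0),"yaw",np.degrees(th),"axis",(W["post0"]+W["post1"])/2-Rr@c.mean(0))
E
```

```text
hub [ 0.5927 -0.018 ]
post0 [0.4856 0.0852]
post1 [ 0.5544 -0.1597]
knob0 [ 0.4926 -0.1352]
knob2 [0.5353 0.1185]
lipoL [ 0.4533 -0.0398]
lipoR [0.4524 0.0088]
lipiL [ 0.5294 -0.0383]
lipiR [0.529  0.0098]
fT [0.4604 0.0095]
fB [0.5205 0.0104]
plL [ 0.4158 -0.2265]
plR [0.4103 0.1862]
fence ang 0.8220225711049629
lip o, i [np.float64(90.97658146038037), np.float64(90.43586395999006), np.float64(90.75913471482154)]
post0 0.1487054097889529 1.0594793429859521
post1 0.14682660148123658 -0.0975940123159944
sep 0.25443495472305117 0.25634351952019385 yaw 0.6961748721359104 axis [ 0.59123513 -0.01723453]
```

From `w2.png`, the hub, posts and lips agree: axis ≈ (0.592, -0.0175), changer yaw ≈ 0.75°, and knob0 at (0.4926, -0.135), which puts lever0 at about 1.21 rad. I'll cage the knob between partly open fingers, with tool x radial from the pivot, and swing it open.

```bash
python3 -m jog '[0.001,-0.03,0,0,0.001,-0.03,0,0,0.001,-0.03,0,0,0.002,-0.025,0,0,0,0,0,-6]' 0.45; for i in 1; do python3 -m jog '[0,0,0,-7,0,0,0,-7,0,0,0,-7,0,0,0,-7,0,0,0,-7]'; python3 -m jog '[0,0,0,-7,0,0,0,-7,0,0,0,-7,0,0,0,-7,0,0,0,-7]'; python3 -m jog '[0,0,0,-7,0,0,0,-7,0,0,0,0,0,0,0,0,0,0,0,0]'; done
python3 - <<'E'
from h import *
im,m,o=snap("wrist","w3.png"); print(o["t"],o["position"],yaw(o),o["joints"].round(2),o["gripper_width"])
print(delta(o,[.4926,-.1352,.075],270))
E
```

```text
t: 3.17
position: [0.4923, -0.14, 0.2011]
tcp_rot: [-0.0, -0.047, 0.999, -0.001]
force: [-0.2, -0.8, 1.5]
gripper_width: 0.025
t: 3.58
position: [0.4932, -0.135, 0.2013]
tcp_rot: [0.0, -0.352, 0.936, -0.0]
force: [-0.2, -0.5, 0.3]
gripper_width: 0.0235
t: 4.0
position: [0.4931, -0.135, 0.2013]
tcp_rot: [-0.0, -0.617, 0.787, -0.0]
force: [-0.5, -0.3, -0.4]
gripper_width: 0.0237
t: 4.42
position: [0.493, -0.1353, 0.2013]
tcp_rot: [-0.0, -0.704, 0.71, 0.0]
force: [-0.1, -0.1, -0.5]
gripper_width: 0.0234
4.4167 [ 0.49302371 -0.13533131  0.20130764] -90.42314799497471 [ 0.6   0.74 -0.75  1.74  0.62  0.91  2.72] 0.023369980937037918
('turn -0.4', 'shift after turn', array([-1.000e-04,  4.000e-04,  1.263e-01]), 'shift before', array([-1.000e-04,  4.000e-04,  1.263e-01]))
```

View pics/w3.png

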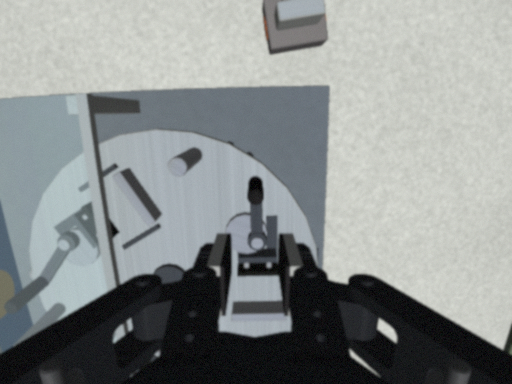

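```bash
python3 - <<'E'
from h import *
m=manip.camera_model("wrist"); 
print(proj(m,[[.4926,-.1352,.105],[.4926,-.1352,.05],[.4926,-.0758,.06],[.493,-.1353,.2]]))
im=cv2.imread("pics/w3.png"); crop(im,190,150,330,270,5,"w3c.png")
E
```

```text
[[256.74222556 198.89209559]
 [256.3636794  183.59673662]
 [256.75214797 243.97868907]
 [257.2045174  249.49840197]]
```

View pics/w3c.png

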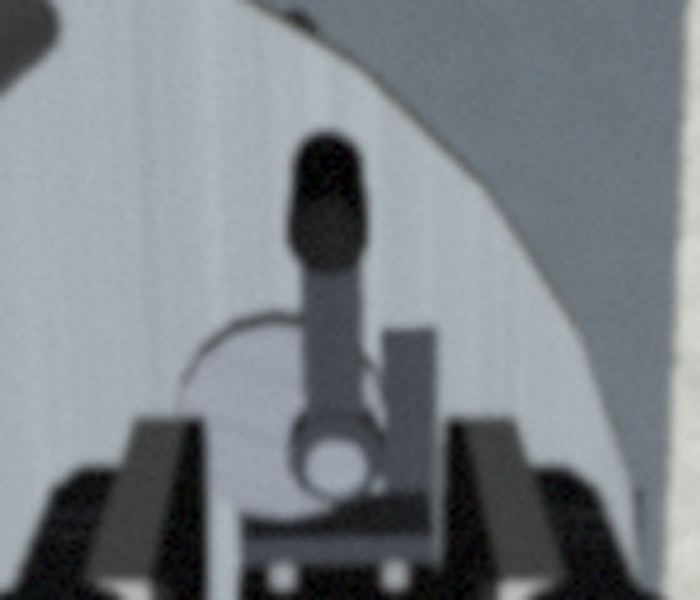

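The knob is at the predicted spot within about 1 mm, but joint 7 is near its limit (2.72). I'll use the opposite half-turn, with tool x pointing at the pivot (yaw 90).

```bash
for i in 1; do python3 -m jog '[0,0,0,7,0,0,0,7,0,0,0,7,0,0,0,7,0,0,0,7]' >/dev/null; python3 -m jog '[0,0,0,7,0,0,0,7,0,0,0,7,0,0,0,7,0,0,0,7]'>/dev/null; python3 -m jog '[0,0,0,7,0,0,0,7,0,0,0,7,0,0,0,7,0,0,0,7]'>/dev/null;  python3 -m jog '[0,0,0,7,0,0,0,7,0,0,0,7,0,0,0,7,0,0,0,7]'>/dev/null;  python3 -m jog '[0,0,0,7,0,0,0,7,0,0,0,7,0,0,0,7,0,0,0,7]'>/dev/null; python3 -m jog '[0,0,0,5.4,0,0,0,0,0,0,0,0,0,0,0,0,0,0,0,0]'; done
python3 - <<'E'
from h import *
im,m,o=snap("wrist","w4.png"); print(o["t"],o["position"],yaw(o),o["joints"].round(2),o["gripper_width"])
print(delta(o,[.4926,-.1345,.075],90))
E
```

```text
t: 6.97
position: [0.493, -0.1356, 0.2014]
tcp_rot: [0.0, 0.71, 0.704, 0.0]
force: [-0.5, -0.5, -0.4]
gripper_width: 0.0236
6.9667 [ 0.49301026 -0.1356256   0.20140478] 89.51142763363548 [ 0.1   0.66  0.19  1.76 -0.18  0.73  0.37] 0.023571383848814072
('turn -0.5', 'shift after turn', array([ 0.0011, -0.0004,  0.1264]), 'shift before', array([ 0.0011, -0.0004,  0.1264]))
```

View pics/w4.png

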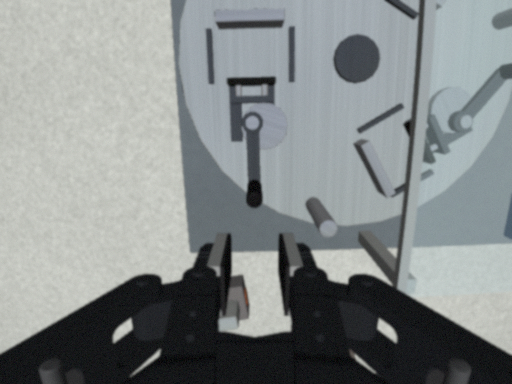

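The knob sits centred between the fingers at (255,197). Descending now.

```bash
python3 -m jog '[0.001,0,0.03,-0.5,0,0,0.03,0,0,0,0.03,0,0,0,0.02,0,0,0,0.016,0]'; python3 -m jog '[0,0,0,0,0,0,0,0,0,0,0,0,0,0,0,0,0,0,0,0]'
python3 - <<'E'
from h import *
im,m,o=snap("wrist","w5.png"); print(o["t"],o["position"],yaw(o),o["force"])
piv=np.array([.4927,-.0758])
# arc table cw in steps: give tool-frame shift per -7deg step then turn
th=np.radians(7);r=.0595
p=lambda a:r*np.array([np.cos(a),np.sin(a)])
print("chord per 7deg",2*r*np.sin(th/2), "local", )
E
```

```text
t: 7.43
position: [0.4925, -0.1346, 0.0736]
tcp_rot: [-0.001, 0.707, 0.707, -0.0]
force: [0.5, -0.4, -0.5]
gripper_width: 0.0232
t: 7.85
position: [0.4934, -0.1347, 0.0763]
tcp_rot: [0.001, 0.708, 0.707, 0.0]
force: [0.8, -0.5, -0.1]
gripper_width: 0.0237
7.85 [ 0.49341646 -0.13467266  0.07627345] 89.92205081291694 [ 0.79618187 -0.49190631 -0.1036991 ]
chord per 7deg 0.0072647762046479675 local
```

```bash
python3 -m jog '[0.0004,-0.0072,0,7,0.0004,-0.0072,0,7,0.0004,-0.0072,0,7,0.0004,-0.0072,0,7,0.0004,-0.0072,0,7]';  python3 -m jog '[0.0004,-0.0072,0,7,0.0004,-0.0072,0,7,0.0004,-0.0072,0,7,0.0004,-0.0072,0,7,0.0004,-0.0072,0,7]'; python3 -m jog '[0,0,0,0,0,0,0,0,0,0,0,0,0,0,0,0,0,0,0,0]'
python3 - <<'E'
from h import *
im,m,o=snap("wrist","w6.png"); print(o["t"],o["position"],yaw(o),o["force"])
piv=np.array([.4927,-.0758]); d=o["position"][:2]-piv; print(np.hypot(*d),np.degrees(np.arctan2(d[1],d[0]))%360-200.75)
E
```

```text
t: 8.32
position: [0.4595, -0.1247, 0.0759]
tcp_rot: [0.001, 0.889, 0.458, 0.001]
force: [2.5, -3.4, -0.1]
gripper_width: 0.0234
t: 8.73
position: [0.4374, -0.0965, 0.0759]
tcp_rot: [0.001, 0.986, 0.169, 0.001]
force: [-0.6, -4.7, 1.2]
gripper_width: 0.0234
t: 9.15
position: [0.4375, -0.0962, 0.0754]
tcp_rot: [-0.0, 0.985, 0.174, 0.0]
force: [-0.9, 0.0, -0.0]
gripper_width: 0.0236
9.15 [ 0.43747358 -0.09616644  0.07535957] 20.01085199715069 [-0.86182944  0.03459977 -0.00667738]
0.05886212481520262 -0.5069976065589117
```

View pics/w6.png

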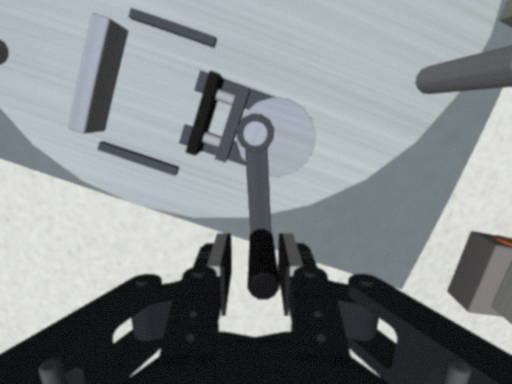

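```bash
python3 -m jog '[0,-0.002,0,2,0,-0.002,0,2,0,0,0,0,0,0,0,0,0,0,0,0]'; python3 -m jog '[0,0,-0.03,0,0,0,-0.04,0,0,0,-0.04,0,0,0,-0.02,0,0,0,0,0]'
python3 - <<'E'
from h import *
im,m,o=snap("wrist","w7.png"); print(o["t"],o["position"],yaw(o),o["force"])
crop(im,60,40,460,320,2,"w7c.png")
E
```

```text
t: 9.62
position: [0.4362, -0.0925, 0.0754]
tcp_rot: [0.0, 0.99, 0.138, 0.0]
force: [2.0, -5.1, 0.1]
gripper_width: 0.0234
t: 10.03
position: [0.4369, -0.0919, 0.2086]
tcp_rot: [0.0, 0.99, 0.139, 0.002]
force: [0.3, -0.2, -0.2]
gripper_width: 0.0233
10.0333 [ 0.43685004 -0.09191656  0.20863578] 15.923591382946874 [ 0.31152211 -0.249365   -0.24619002]
```

View pics/w7c.png

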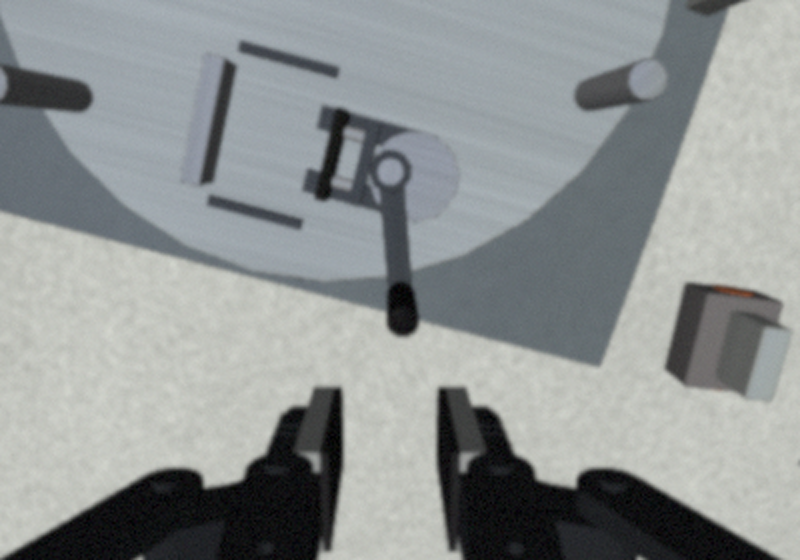

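```bash
cat >> h.py <<'E'
AX=np.array([.592,-.0175]); YW=0.75
def nestpt(x,y):  # nest at loading side -> world
    a=np.radians(180+YW); c,s=np.cos(a),np.sin(a)
    n=AX+.1*np.array([c,s]); return n+np.array([c*x-s*y,s*x+c*y])
def lever(m,px,r=None):
    k=onz(m,px,.105)[0][:2]; d=k-nestpt(0,.057); return k.round(4),round(np.hypot(*d)*1000,1),round(np.radians((np.degrees(np.arctan2(d[1],d[0]))-200-YW+90)%360-90),3)
E
python3 - <<'E'
from h import *
m=manip.camera_model("wrist"); print(lever(m,(261,200)), nestpt(0,0),nestpt(0,.057),onz(m,(60+391/2,40+86),.06))
im,m,o=snap("top","t2.png"); crop(im,330,200,430,290,7,"t2c.png")
E
```

```text
(array([ 0.4372, -0.097 ]), np.float64(59.4), np.float64(0.003)) [ 0.49200857 -0.01880896] [ 0.49275467 -0.07580408] [[ 0.49162857 -0.0768622   0.06      ]]
```

View pics/t2.png

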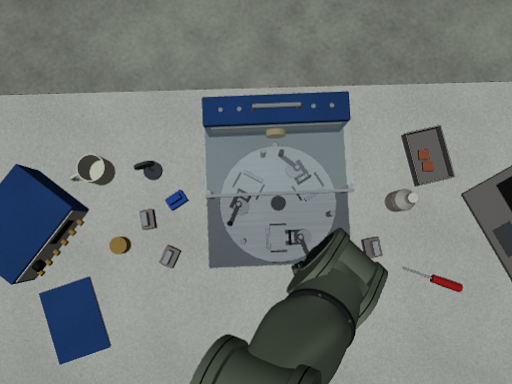

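Lever0 now reads 0.00, fully open. Next is the lone grey holder, at (372,247) in the top view.

```bash
python3 - <<'E'
from h import *
o=manip.get_obs(); print(delta(o,[.435,-.285,.2],10))
E
```

```text
('turn 5.9', 'shift after turn', array([-0.0346,  0.1904,  0.0053]), 'shift before', array([-0.0542,  0.1858,  0.0053]))
```

```bash
python3 -m jog '[0,0,0,5.9,-0.009,0.038,0,0,-0.009,0.038,0,0,-0.008,0.038,0,0,-0.008,0.038,0.005,0]' -0.3;python3 -m jog '[0,0.038,0,0,0,0,0,0,0,0,0,0,0,0,0,0,0,0,0,0]'
python3 - <<'E'
from h import *
im,m,o=snap("wrist","w8.png"); print(o["t"],o["position"],yaw(o),o["force"],o["gripper_width"])
crop(im,200,80,340,260,4,"w8c.png")
E
```

```text
t: 10.55
position: [0.4284, -0.2492, 0.1996]
tcp_rot: [-0.001, 0.996, 0.087, -0.0]
force: [1.0, -0.3, 0.0]
gripper_width: 0.0558
t: 10.97
position: [0.4356, -0.2839, 0.1997]
tcp_rot: [-0.001, 0.996, 0.088, -0.0]
force: [0.4, 0.4, 1.0]
gripper_width: 0.0554
10.9667 [ 0.43562321 -0.28393182  0.19974341] 10.065563216375478 [0.44868174 0.40038139 0.9575699 ] 0.05536433759731756
```

View pics/w8.png

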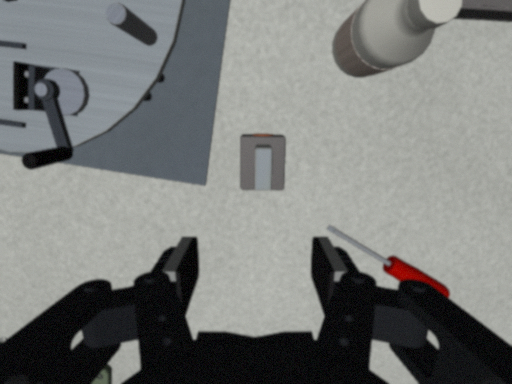

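View pics/w8c.png

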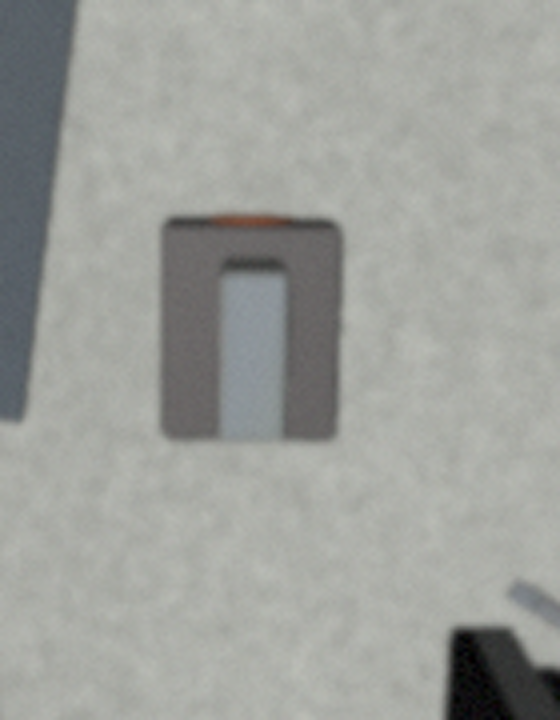

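```bash
python3 - <<'E'
from meas import *
m=manip.camera_model("wrist");o=manip.get_obs()
f=lambda q:[(200+x/4,80+y/4) for x,y in q]
b=quad(m,f([(161,229),(342,229),(337,438),(162,437)])); print(b)
t=quad(m,f([(222,271),(287,271),(284,438),(220,438)]),.064); print(t)
print(delta(o,[*t[0],.036],t[2]+180),delta(o,[*t[0],.036]))
E
```

```text
(array([ 0.4548, -0.2887]), array([45.2, 53.8, 45.6, 53.5]), np.float64(-170.1))
(array([ 0.4555, -0.2884]), array([14.6, 38.6, 14.9, 38.6]), np.float64(-170.4))
('turn 0.5', 'shift after turn', array([0.0188, 0.0078, 0.164 ]), 'shift before', array([0.0187, 0.008 , 0.164 ])) ('turn 0.0', 'shift after turn', array([0.0187, 0.008 , 0.164 ]), 'shift before', array([0.0187, 0.008 , 0.164 ]))
```

The grey block at (263,160) measures about 46 × 56 with an aluminium tab, so it's holder_c. Centre is (0.455, -0.2886). Grasping it by the tab.

```bash
python3 -m jog '[0.019,0.0077,0.03,0,0,0,0.035,0,0,0,0.035,0,0,0,0.035,0,0,0,0.027,0]';python3 -m jog '[0,0,0,0,0,0,0,0,0,0,0,0,0,0,0,0,0,0,0,0]' 1;python3 -m jog '[0,0,0,0,0,0,0,0,0,0,0,0,0,0,0,0,0,0,0,0]'
python3 - <<'E'
from h import *
im,m,o=snap("wrist","w9.png"); print(o["t"],o["position"],yaw(o),o["force"],o["gripper_width"])
E
```

```text
t: 11.43
position: [0.4553, -0.288, 0.036]
tcp_rot: [-0.001, 0.996, 0.088, -0.001]
force: [0.9, -1.1, -0.8]
gripper_width: 0.0554
t: 11.85
position: [0.4564, -0.2895, 0.0399]
tcp_rot: [0.001, 0.996, 0.088, 0.001]
force: [-0.4, 2.9, 12.5]
gripper_width: 0.015
t: 12.27
position: [0.4564, -0.2895, 0.0399]
tcp_rot: [0.0, 0.996, 0.087, 0.001]
force: [-0.3, 2.0, 11.9]
gripper_width: 0.0146
12.2667 [ 0.45641586 -0.28949232  0.03990576] 10.038475965149182 [-0.27984244  2.04335198 11.86295077] 0.01464218296086176
```

View pics/w9.png

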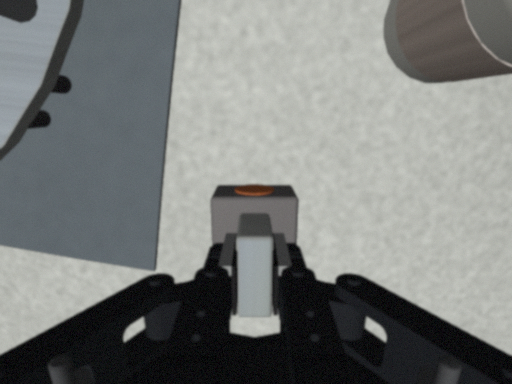

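```bash
python3 -m jog '[0,0,-0.02,0,0,0,-0.03,0,0,0,-0.035,0,0,0,-0.035,0,0,0,-0.02,0]'
python3 - <<'E'
from h import *
o=manip.get_obs(); print(o["t"],o["position"],yaw(o),o["force"],o["gripper_width"]); p=nestpt(0,-.003); print(p,delta(o,[*p,.18],.75))
E
```

```text
t: 12.73
position: [0.4559, -0.2899, 0.1826]
tcp_rot: [0.001, 0.996, 0.087, 0.001]
force: [0.2, 0.1, -1.6]
gripper_width: 0.0151
12.7333 [ 0.45594279 -0.28991108  0.18258008] 9.99816445041594 [ 0.22455871  0.13516486 -1.5502859 ] 0.01506133270692681
[ 0.4919693  -0.01580922] ('turn 9.2', 'shift after turn', array([ 0.0396, -0.2736,  0.0021]), 'shift before', array([ 0.0831, -0.2637,  0.0021]))
```

```bash
python3 -m jog '[0,0,0,4.6,0,0,0,4.6,0.005,-0.0342,0,0,0.005,-0.0342,0,0,0.005,-0.0342,0,0]';python3 -m jog '[0.005,-0.0342,0,0,0.005,-0.0342,0,0,0.005,-0.0342,0,0,0.005,-0.0342,0,0,0.0046,-0.0342,0,0]';python3 -m jog '[0,0,0.01,0,0,0,0,0,0,0,0,0,0,0,0,0,0,0,0,0]'
python3 - <<'E'
from h import *
im,m,o=snap("wrist","w10.png"); print(o["t"],o["position"],yaw(o),o["force"],o["gripper_width"]); p=nestpt(0,-.003); print(p,delta(o,[*p,.07],.75))
E
```

```text
t: 13.15
position: [0.4691, -0.1854, 0.1791]
tcp_rot: [0.0, 1.0, 0.007, 0.0]
force: [0.8, 0.9, -2.3]
gripper_width: 0.0145
t: 13.57
position: [0.4914, -0.0134, 0.1792]
tcp_rot: [-0.0, 1.0, 0.007, 0.001]
force: [1.2, -0.8, -2.5]
gripper_width: 0.0149
t: 13.98
position: [0.4914, -0.0164, 0.169]
tcp_rot: [0.0, 1.0, 0.006, 0.0]
force: [1.0, -0.1, -2.1]
gripper_width: 0.0149
13.9833 [ 0.49143274 -0.01637895  0.16901824] 0.7103770134206986 [ 0.98357701 -0.099918   -2.13746822] 0.014862291823069553
[ 0.4919693  -0.01580922] ('turn -0.0', 'shift after turn', array([ 0.0005, -0.0006,  0.099 ]), 'shift before', array([ 0.0005, -0.0006,  0.099 ]))
```

View pics/w10.png

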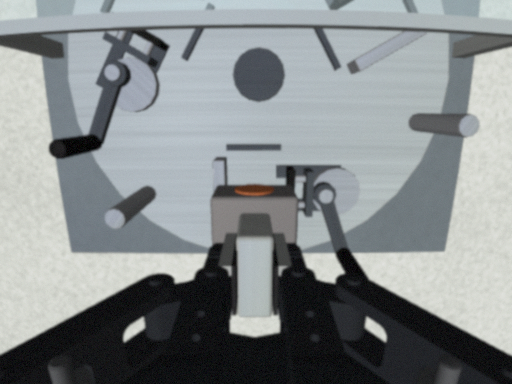

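```bash
python3 -m jog '[0.0005,-0.0003,0.03,0,0,0,0.03,0,0,0,0.02,0,0,0,0.01,0,0,0,0.006,0]'; python3 -m jog '[0,0,0.002,0,0,0,0.001,0,0,0,0.001,0,0,0,0,0,0,0,0,0]'
python3 - <<'E'
from h import *
im,m,o=snap("wrist","w11.png"); print(o["t"],o["position"],yaw(o),o["force"],o["gripper_width"]); p=nestpt(0,-.003); print(p,delta(o,[*p,.07],.75))
E
```

```text
t: 14.45
position: [0.4915, -0.0157, 0.0714]
tcp_rot: [0.0, 1.0, 0.006, -0.001]
force: [0.5, -0.5, -2.9]
gripper_width: 0.0152
t: 14.87
position: [0.4918, -0.0154, 0.0698]
tcp_rot: [-0.0, 1.0, 0.007, 0.001]
force: [-7.4, -0.2, 17.2]
gripper_width: 0.0149
14.8667 [ 0.49184049 -0.01538238  0.06982437] 0.7801936101078027 [-7.43934156 -0.1966767  17.24660154] 0.014865245256381377
[ 0.4919693  -0.01580922] ('turn 0.0', 'shift after turn', array([ 0.0001,  0.0004, -0.0002]), 'shift before', array([ 0.0001,  0.0004, -0.0002]))
```

View pics/w11.png

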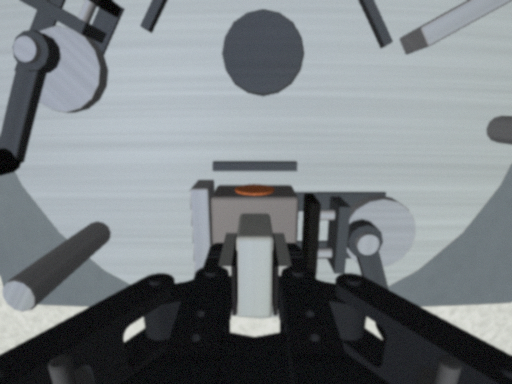

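Seated on the nest floor at the expected height (TCP 0.070). Releasing and lifting.

```bash
python3 -m jog '[0,0,-0.002,0,0,0,0,0,0,0,0,0,0,0,0,0,0,0,0,0]' 0.1; python3 -m jog '[0,0,-0.03,0,0,0,-0.035,0,0,0,-0.035,0,0,0,-0.03,0,0,0,0,0]'; python3 -m jog '[-0.035,0,0,0,-0.035,0,0,0,0,0,0,0,0,0,0,0,0,0,0,0]'
python3 - <<'E'
from h import *
im,m,o=snap("wrist","w12.png"); print(o["t"],o["position"],yaw(o),o["force"],o["gripper_width"],o["joints"].round(2)); 
E
```

```text
t: 15.33
position: [0.492, -0.015, 0.0704]
tcp_rot: [0.0, 1.0, 0.007, 0.0]
force: [0.6, 0.2, -0.3]
gripper_width: 0.0386
t: 15.75
position: [0.4932, -0.0155, 0.2048]
tcp_rot: [0.0, 1.0, 0.007, 0.003]
force: [0.9, -0.7, 0.2]
gripper_width: 0.0387
t: 16.17
position: [0.4225, -0.016, 0.2004]
tcp_rot: [0.0, 1.0, 0.007, 0.0]
force: [0.2, 0.5, -0.2]
gripper_width: 0.0384
16.1667 [ 0.42251896 -0.01596127  0.2004472 ] 0.8274215411127575 [ 0.17230188  0.53618931 -0.16599887] 0.0384233193665463 [-0.45  0.66  0.74  2.06 -0.71  0.69 -0.8 ]
```

View pics/w12.png

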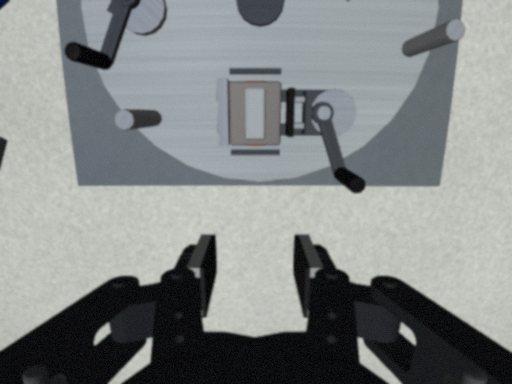

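holder_c stands in nest 0 next to the fence, at (255,112). Now I'll close lever0 to about 1.53 rad (46 wide, so 8 mm gap + 3.5 mm).

```bash
python3 - <<'E'
from h import *
o=manip.get_obs(); m=manip.camera_model("wrist"); print(lever(m,(352,184)));print(delta(o,[.437,-.0968,.2],20.75))
E
```

```text
(array([ 0.4378, -0.0931]), np.float64(57.6), np.float64(-0.057))
('turn -19.9', 'shift after turn', array([-0.0152,  0.0806,  0.0004]), 'shift before', array([0.0131, 0.081 , 0.0004]))
```

```bash
python3 -m jog '[0,0,0,-6.5,0,0,0,-6.5,0,0,0,-6.9,-0.0076,0.04,0,0,-0.0076,0.0406,0,0]' 0.45; python3 -m jog '[0,0,0,0,0,0,0,0,0,0,0,0,0,0,0,0,0,0,0,0]'
python3 - <<'E'
from h import *
im,m,o=snap("wrist","w13.png"); print(o["t"],o["position"],yaw(o),o["force"],o["gripper_width"]); print(proj(m,[[.4366,-.0971,.105]]))
E
```

```text
t: 16.63
position: [0.4371, -0.0967, 0.2001]
tcp_rot: [-0.0, 0.983, 0.182, 0.0]
force: [1.3, 0.1, 0.8]
gripper_width: 0.0235
t: 17.05
position: [0.4363, -0.0958, 0.2002]
tcp_rot: [-0.0, 0.984, 0.181, -0.0]
force: [-0.7, 0.0, 0.9]
gripper_width: 0.0234
17.05 [ 0.43632815 -0.09582957  0.20022649] 20.81192823581769 [-0.65951088  0.04738065  0.87270412] 0.0234190368754916
[[255.80821973 201.16738716]]
```

View pics/w13.png

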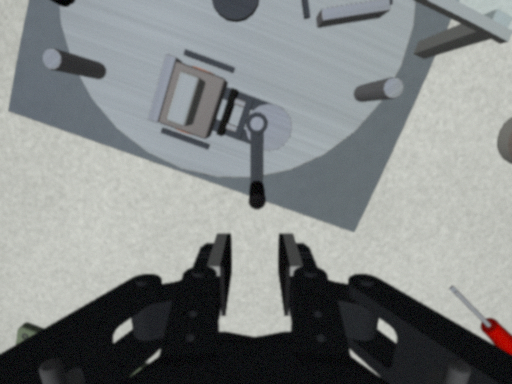

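```bash
python3 -m jog '[0,0,0.03,0,0,0,0.03,0,0,0,0.03,0,0,0,0.02,0,0,0,0.015,0]'; python3 -m jog '[0,0,0,0,0.0004,0.0072,0,-7,0.0004,0.0072,0,-7,0.0004,0.0072,0,-7,0.0004,0.0072,0,-7]';  python3 -m jog '[0.0004,0.0072,0,-7,0.0004,0.0072,0,-7,0.0004,0.0072,0,-7,0.0004,0.0072,0,-7,0.0004,0.0072,0,-7]';  python3 -m jog '[0.0004,0.0072,0,-7,0.0004,0.0072,0,-7,0.0004,0.0072,0,-7,0,0,0,0,0,0,0,0]'
python3 - <<'E'
from h import *
im,m,o=snap("wrist","w14.png"); print(o["t"],o["position"],yaw(o),o["force"],o["gripper_width"])
d=o["position"][:2]-nestpt(0,.057); print(np.hypot(*d),np.degrees(np.arctan2(d[1],d[0]))%360-200.75)
E
```

```text
t: 17.52
position: [0.4357, -0.0961, 0.0736]
tcp_rot: [-0.0, 0.984, 0.18, -0.001]
force: [0.9, 0.2, 0.1]
gripper_width: 0.0234
t: 17.93
position: [0.452, -0.12, 0.0761]
tcp_rot: [-0.0, 0.91, 0.416, -0.001]
force: [-3.1, 1.9, -2.1]
gripper_width: 0.0236
t: 18.35
position: [0.4843, -0.135, 0.0762]
tcp_rot: [-0.0, 0.743, 0.67, -0.001]
force: [-4.3, 1.3, -2.8]
gripper_width: 0.0233
t: 18.77
position: [0.5062, -0.1334, 0.076]
tcp_rot: [0.0, 0.612, 0.791, -0.0]
force: [0.6, 0.2, -0.8]
gripper_width: 0.0232
18.7667 [ 0.50623433 -0.13342481  0.07604436] 104.5399941954601 [ 0.59054279  0.1584083  -0.8107756 ] 0.023172914131808043
0.0591764284826289 82.41685434512016
```

View pics/w14.png

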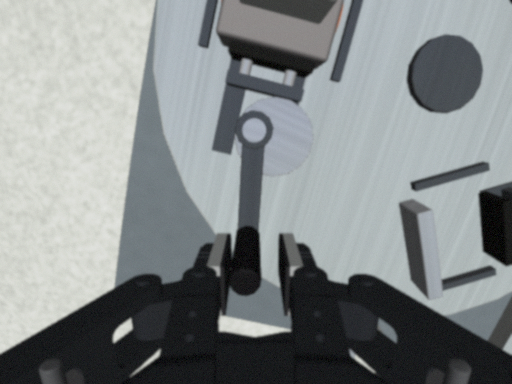

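```bash
python3 -m jog '[0.0004,0.0072,0,-7,0,0.0028,0,-2.7,0,0,0,0,0,0,0,0,0,0,0,0]'; python3 -m jog '[0,0,-0.03,0,0,0,-0.035,0,0,0,-0.035,0,0,0,-0.025,0,0,0,0,0]'
python3 - <<'E'
from h import *
im,m,o=snap("wrist","w15.png"); print(o["t"],o["position"],yaw(o),o["force"],o["gripper_width"])
crop(im,130,30,390,225,3,"w15c.png")
E
```

```text
t: 19.23
position: [0.5154, -0.1302, 0.0755]
tcp_rot: [0.0, 0.543, 0.84, -0.0]
force: [-1.6, -0.1, 1.0]
gripper_width: 0.0235
t: 19.65
position: [0.5171, -0.1305, 0.2049]
tcp_rot: [0.003, 0.543, 0.84, 0.001]
force: [0.4, -0.6, 0.2]
gripper_width: 0.0237
19.65 [ 0.51710418 -0.13046426  0.20488326] 114.25897251510784 [ 0.40901227 -0.62143014  0.24251561] 0.023679138672486243
```

View pics/w15c.png

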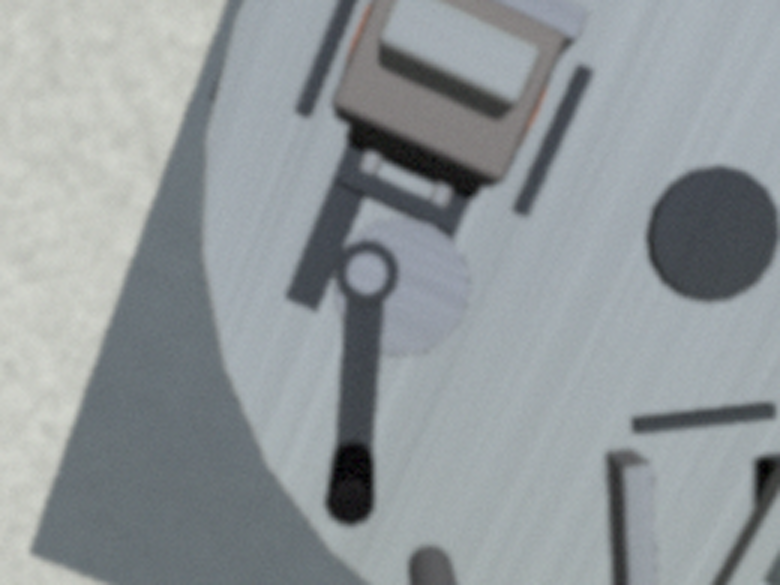

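```bash
python3 - <<'E'
from h import *
m=manip.camera_model("wrist"); 
for p in [(246.7,196.7),(246.7,198)]: 
    k=lever(m,p); print(k, "pad mm", 12*(1-np.cos(k[2]))-8)
im,m,o=snap("top","t3.png"); crop(im,195,85,395,275,4,"t3c.png")
E
```

```text
(array([ 0.5118, -0.1313]), np.float64(58.6), np.float64(1.539)) pad mm 3.6185083677909304
(array([ 0.5122, -0.1322]), np.float64(59.7), np.float64(1.541)) pad mm 3.6424969837273586
```

View pics/t3.png

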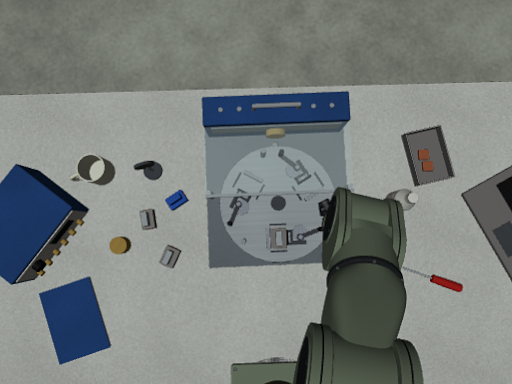

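lever0 reads 1.54 rad, so pad0 is at about 3.6 mm, which is snug. Nothing else has moved. Next I'll cage post0 near (0.486, 0.086) and turn the table counter-clockwise.

```bash
for i in 1; do python3 -m jog '[0,0,0,7,0,0,0,7,0,0,0,7,0,0,0,7,0,0,0,7]' 0.4 >/dev/null; python3 -m jog '[0,0,0,7,0,0,0,7,0,0,0,7,0,0,0,7,0,0,0,7]'>/dev/null; python3 -m jog '[0,0,0,7,0,0,0,7,0,0,0,7,0,0,0,7,0,0,0,7]'>/dev/null;  python3 -m jog '[0,0,0,7,0,0,0,7,0,0,0,7,0,0,0,7,0,0,0,7]'>/dev/null;  python3 -m jog '[0,0,0,6,0,0,0,6,0,0,0,6,0,0,0,0,0,0,0,0]'; done
python3 - <<'E'
from h import *
o=manip.get_obs(); print(o["t"],o["position"],yaw(o),o["joints"].round(2)); a=np.radians(135.75); print(delta(o,[*(AX+.148*np.array([np.cos(a),np.sin(a)])),.2],-44.25))
E
```

```text
t: 21.83
position: [0.5154, -0.1301, 0.1995]
tcp_rot: [0.001, 0.929, -0.37, -0.001]
force: [-0.1, -0.6, -0.3]
gripper_width: 0.0256
21.8333 [ 0.51535549 -0.13013595  0.19948185] -43.46125952751395 [-0.24  0.85  0.9   1.7  -0.78  0.99 -1.38]
('turn 0.8', 'shift after turn', array([-0.1717, -0.1342, -0.0006]), 'shift before', array([-0.1698, -0.1365, -0.0006]))
```

```bash
python3 -m jog '[0,0,0,0.8,-0.0286,-0.0224,0,0,-0.0286,-0.0224,0,0,-0.0286,-0.0224,0,0,-0.0286,-0.0224,0,0]'; python3 -m jog '[-0.0286,-0.0224,0,0,-0.0286,-0.0224,0,0,0,0,0,0,0,0,0,0,0,0,0,0]'
python3 - <<'E'
from h import *
im,m,o=snap("wrist","w16.png"); print(o["t"],o["position"],yaw(o),o["joints"].round(2),o["gripper_width"]);a=np.radians(135.75);p=AX+.148*np.array([np.cos(a),np.sin(a)]); print(proj(m,[[*p,.105]]))
print(delta(o,[*p,.086],-44.25))
E
```

```text
t: 22.25
position: [0.496, 0.0153, 0.2002]
tcp_rot: [0.0, 0.926, -0.377, -0.0]
force: [0.2, 0.3, -1.0]
gripper_width: 0.0253
t: 22.67
position: [0.4871, 0.0853, 0.2004]
tcp_rot: [0.0, 0.926, -0.377, 0.0]
force: [0.8, 0.5, 0.8]
gripper_width: 0.0255
22.6667 [0.4871139  0.08531013 0.20037815] -44.343866966631914 [-0.71  0.83  0.97  1.83 -0.84  0.96 -1.71] 0.025511602801087892
[[256.39293891 201.65646986]]
('turn -0.1', 'shift after turn', array([-0.0012,  0.0004,  0.1144]), 'shift before', array([-0.0012,  0.0004,  0.1144]))
```

View pics/w16.png

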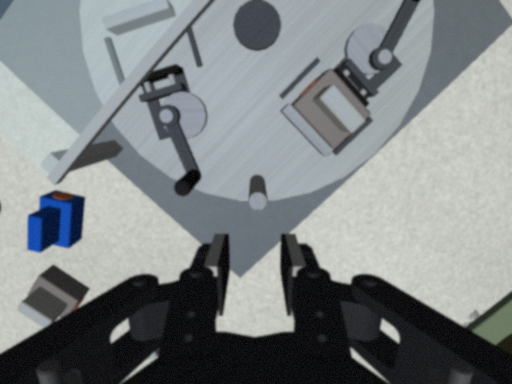

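```bash
python3 -m jog '[-0.001,0.001,0.03,0,0,0,0.03,0,0,0,0.03,0,0,0,0.015,0,0,0,0.009,0]'; python3 -m jog '[0,0.005,0,-2,0.0004,0.01,0,-4,0.0008,0.0155,0,-6,0.0008,0.0155,0,-6,0.0008,0.0155,0,-6]'
python3 - <<'E'
from h import *
im,m,o=snap("wrist","w17.png"); print(o["t"],o["position"],yaw(o),o["force"]);d=o["position"][:2]-AX; print(np.hypot(*d),np.degrees(np.arctan2(d[1],d[0]))%360-.75)
E
```

```text
t: 23.13
position: [0.4852, 0.0845, 0.0847]
tcp_rot: [0.001, 0.926, -0.379, -0.001]
force: [-0.7, 0.6, -0.1]
gripper_width: 0.0257
t: 23.55
position: [0.4527, 0.0333, 0.0869]
tcp_rot: [-0.0, 0.985, -0.174, 0.0]
force: [1.8, 0.7, -1.6]
gripper_width: 0.0256
23.55 [0.45273957 0.03328235 0.08689036] -20.09536720821472 [ 1.8271283   0.68142484 -1.62230485]
0.14823061075731195 159.21523830345888
```

View pics/w17.png

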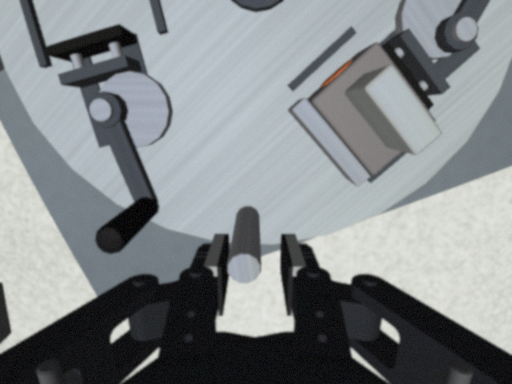

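The table turns freely, with the post between the fingers at (245,250). Continuing the sweep.

```bash
python3 -m jog '[0.0008,0.0155,0,-6,0.0008,0.0155,0,-6,0.0008,0.0155,0,-6,0.0008,0.0155,0,-6,0.0008,0.0155,0,-6]'; python3 -m jog '[0.0008,0.0155,0,-6,0.0008,0.0155,0,-6,0.0008,0.0155,0,-6,0.0008,0.0155,0,-6,0.0008,0.0155,0,-6]'; python3 -m jog '[0.0008,0.0155,0,-6,0.0008,0.0155,0,-6,0.0008,0.0155,0,-6,0.0008,0.0155,0,-6,0,0,0,0]'
python3 - <<'E'
from h import *
im,m,o=snap("wrist","w18.png"); print(o["t"],o["position"],yaw(o),o["force"],o["joints"].round(2));d=o["position"][:2]-AX; print(np.hypot(*d),np.degrees(np.arctan2(d[1],d[0]))%360-.75)
E
```

```text
t: 24.02
position: [0.4458, -0.0435, 0.0869]
tcp_rot: [-0.0, 0.996, 0.085, 0.0]
force: [0.5, 1.8, -0.1]
gripper_width: 0.0258
t: 24.43
position: [0.4776, -0.1138, 0.0869]
tcp_rot: [0.0, 0.94, 0.34, -0.0]
force: [-0.2, 1.5, -0.0]
gripper_width: 0.0256
t: 24.85
position: [0.5278, -0.1531, 0.0869]
tcp_rot: [0.002, 0.849, 0.528, 0.0]
force: [24.0, -11.7, -1.8]
gripper_width: 0.0252
24.85 [ 0.52775466 -0.15305255  0.08694359] 63.795608936277695 [ 23.96525196 -11.67227565  -1.83191882] [ 0.07  0.9   0.31  1.74 -0.45  0.57  0.19]
0.1500065242768756 243.89131326587597
```

View pics/w18.png

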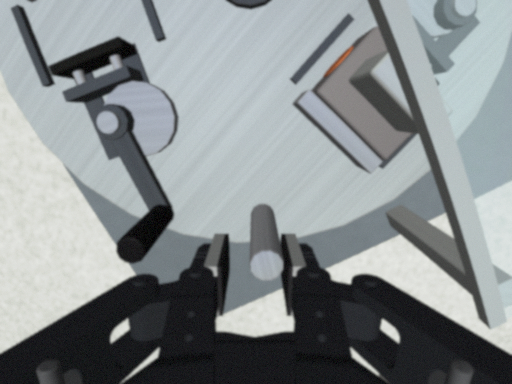

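```bash
python3 -m jog '[0,0,0,0,0,0,0,0,0,0,0,0,0,0,0,0,0,0,0,0]'
python3 - <<'E'
from h import *
im,m,o=snap("wrist","w19.png"); print(o["t"],o["position"],yaw(o),o["force"],o["torque"]);d=o["position"][:2]-AX; print(np.hypot(*d),np.degrees(np.arctan2(d[1],d[0]))%360-.75)
for p in [(266,263)]:
  k=onz(m,p,.105)[0][:2]-AX; print("post",np.hypot(*k),np.degrees(np.arctan2(k[1],k[0]))%360-.75)
E
```

```text
t: 25.32
position: [0.5257, -0.1501, 0.0864]
tcp_rot: [-0.0, 0.85, 0.527, -0.0]
force: [0.8, 0.9, -0.3]
gripper_width: 0.0257
25.3167 [ 0.52568976 -0.15011403  0.08639098] 63.58891610526538 [ 0.81385084  0.8597108  -0.29819014] [ 0.02097152 -0.05718925  0.06979278]
0.14826843059969722 242.68383482925495
post 0.1449940977224606 245.13155992590606
```

```bash
python3 -m jog '[0.0003,0.0078,0,-3,0.0003,0.0078,0,-3,0.0003,0.0078,0,-3,0.0001,0.005,0,-2,0.0001,0.004,0,-1.5]'; python3 -m jog '[0,0,0,0,0,0,0,0,0,0,0,0,0,0,0,0,0,0,0,0]'
python3 - <<'E'
from h import *
im,m,o=snap("wrist","w20.png"); print(o["t"],o["position"],yaw(o),o["force"]);d=o["position"][:2]-AX; print(np.hypot(*d),np.degrees(np.arctan2(d[1],d[0]))%360-.75)
E
```

```text
t: 25.78
position: [0.5565, -0.1612, 0.0863]
tcp_rot: [-0.0, 0.787, 0.617, -0.0]
force: [0.4, 0.0, -0.6]
gripper_width: 0.0255
t: 26.2
position: [0.5562, -0.161, 0.0864]
tcp_rot: [0.0, 0.788, 0.616, -0.0]
force: [0.3, -0.0, -0.2]
gripper_width: 0.0256
26.2 [ 0.55624022 -0.16099451  0.08637757] 76.08729661210376 [ 0.25816022 -0.04087552 -0.17213949]
0.14788318580123053 255.25654913040302
```

View pics/w20.png

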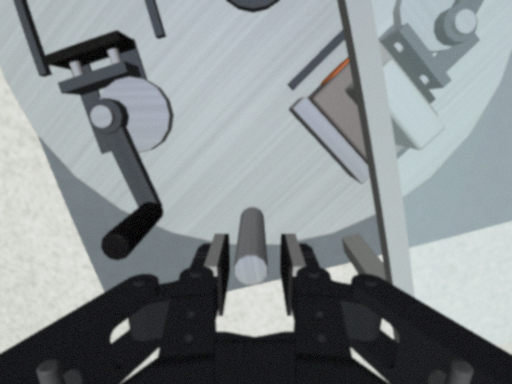

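```bash
python3 -m jog '[0,0,-0.03,0,0,0,-0.035,0,0,0,-0.035,0,0,0,-0.014,0,0,0,0,0]'; 
python3 - <<'E'
from h import *
im,m,o=snap("wrist","w21.png"); print(o["t"],o["position"],yaw(o),o["force"],o["joints"].round(2))
E
```

```text
t: 26.67
position: [0.5574, -0.1615, 0.2038]
tcp_rot: [0.002, 0.787, 0.616, 0.001]
force: [-0.2, -0.2, -0.3]
gripper_width: 0.0256
26.6667 [ 0.55736914 -0.16151282  0.20376811] 76.09959253790547 [-0.19388765 -0.21429956 -0.34205015] [ 0.06  0.77  0.35  1.52 -0.31  0.9   0.26]
```

View pics/w21.png

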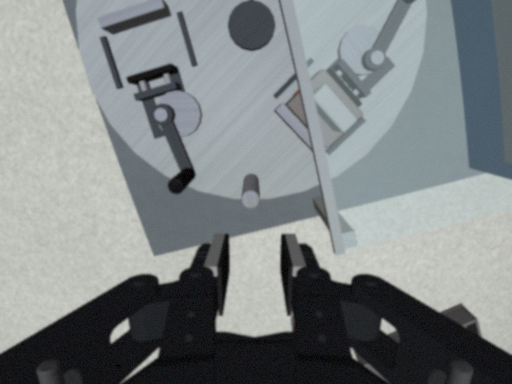

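```bash
python3 - <<'E'
from h import *
m=manip.camera_model("wrist")
k=onz(m,(251,199),.105)[0][:2]-AX; print("post",np.hypot(*k),np.degrees(np.arctan2(k[1],k[0]))%360-.75)
print(lever(m,(181,181)))
im,m,o=snap("top","t4.png"); crop(im,195,85,395,275,4,"t4c.png")
E
```

```text
post 0.14751273392332878 254.94527779189093
(array([ 0.5052, -0.1326]), np.float64(58.2), np.float64(1.424))
```

View pics/t4.png

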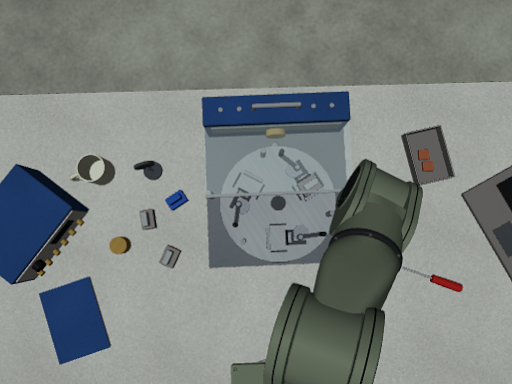

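The post reads 254.95° (255° expected), so the table is in the click at 2.094. Nest 1's lever is at about 1.42. Moving above knob1.

```bash
python3 - <<'E'
from h import *
o=manip.get_obs(); print(delta(o,[.5055,-.134,.2],102))
E
python3 -m jog '[0,0,0,-6.5,0,0,0,-6.5,0,0,0,-6.5,0,0,0,-6.4,0,0,0,0]' 0.45
python3 - <<'E'
from h import *
o=manip.get_obs(); print(delta(o,[.5055,-.134,.2],102))
E
```

```text
('turn -25.9', 'shift after turn', array([ 0.0369, -0.0441,  0.0004]), 'shift before', array([ 0.014 , -0.0558,  0.0004]))
t: 27.18
position: [0.5559, -0.1611, 0.1993]
tcp_rot: [-0.001, 0.627, 0.779, -0.0]
force: [0.2, -0.2, 0.2]
gripper_width: 0.023
('turn 0.3', 'shift after turn', array([ 0.037 , -0.0437, -0.0006]), 'shift before', array([ 0.0372, -0.0434, -0.0006]))
```

```bash

python3 -m jog '[0.0185,-0.0218,0,0,0.0185,-0.0218,0,0,0,0,0,0,0,0,0,0,0,0,0,0]'
python3 - <<'E'
from h import *
im,m,o=snap("wrist","w22.png"); print(o["t"],o["position"],yaw(o)); crop(im,190,140,330,270,5,"w22c.png")
print(proj(m,[[*o["position"][:2],.105]]))
E
```

```text
t: 27.6
position: [0.5063, -0.1341, 0.2]
tcp_rot: [0.0, 0.63, 0.776, -0.0]
force: [0.4, -0.1, 0.5]
gripper_width: 0.0239
27.6 [ 0.5063266  -0.13408123  0.20004536] 101.86611779587695
[[252.88796251 199.30314018]]
```

View pics/w22c.png

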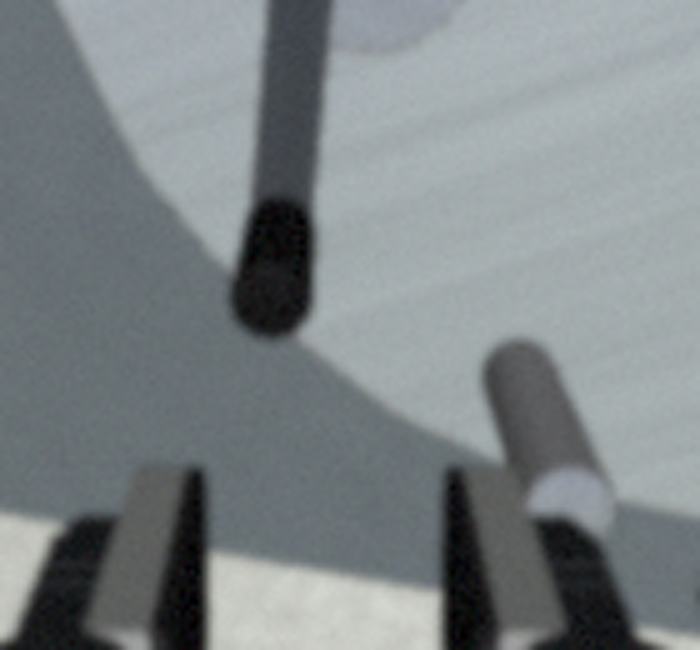

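```bash

python3 - <<'E'
from h import *
m=manip.camera_model("wrist");o=manip.get_obs()
k=lever(m,(244.4,199.6)); print(k); a=np.radians(200.75)+k[2]; p=nestpt(0,.057)+.0595*np.array([np.cos(a),np.sin(a)]); print(p,delta(o,[*p,.075],20.75+np.degrees(k[2])))
E
```

```text
(array([ 0.4999, -0.1359]), np.float64(60.5), np.float64(1.326))
[ 0.49972155 -0.13489479] ('turn 5.2', 'shift after turn', array([ 1.00e-04, -6.70e-03,  1.25e-01]), 'shift before', array([ 0.0007, -0.0067,  0.125 ]))
```

```bash
python3 -m jog '[0.0007,-0.0067,0,5.2,0,0,0.035,0,0,0,0.035,0,0,0,0.03,0,0,0,0.025,0]'; python3 -m jog '[0,0,0,0,0.0004,-0.0072,0,7,0.0004,-0.0072,0,7,0.0004,-0.0072,0,7,0.0004,-0.0072,0,7]';  python3 -m jog '[0.0004,-0.0072,0,7,0.0004,-0.0072,0,7,0.0004,-0.0072,0,7,0.0004,-0.0072,0,7,0.0004,-0.0072,0,7]'; python3 -m jog '[0.0004,-0.0072,0,7,0.0002,-0.0052,0,5,0,0,0,0,0,0,0,0,0,0,0,0]'
python3 - <<'E'
from h import *
im,m,o=snap("wrist","w23.png"); print(o["t"],o["position"],yaw(o),o["force"])
d=o["position"][:2]-nestpt(0,.057); print(np.hypot(*d),np.degrees(np.arctan2(d[1],d[0]))%360-200.75)
E
```

```text
t: 28.07
position: [0.4991, -0.1349, 0.0729]
tcp_rot: [-0.0, 0.665, 0.747, -0.0]
force: [0.2, 1.0, 0.5]
gripper_width: 0.0238
t: 28.48
position: [0.4719, -0.132, 0.0765]
tcp_rot: [0.001, 0.827, 0.562, 0.001]
force: [3.4, -1.6, -2.4]
gripper_width: 0.0234
t: 28.9
position: [0.444, -0.1101, 0.0765]
tcp_rot: [0.001, 0.958, 0.287, 0.001]
force: [-0.2, -6.0, 0.4]
gripper_width: 0.0234
t: 29.32
position: [0.4379, -0.0983, 0.0758]
tcp_rot: [-0.0, 0.982, 0.191, 0.001]
force: [-0.6, 0.6, 0.5]
gripper_width: 0.0233
29.3167 [ 0.43792343 -0.0983281   0.0757658 ] 21.99245453286891 [-0.61207645  0.55731118  0.54203294]
0.05927728945068376 1.5822743869636042
```

View pics/w23.png

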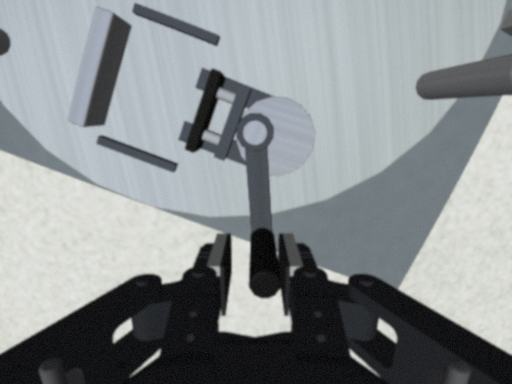

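```bash
python3 -m jog '[0.0002,-0.0036,0,3.5,0,-0.0026,0,2.5,0,0,0,0,0,0,0,0,0,0,0,0]'; python3 -m jog '[0,0,-0.03,0,0,0,-0.04,0,0,0,-0.04,0,0,0,-0.015,0,0,0,0,0]' -0.3;python3 -m jog '[0,0,0,7,0,0,0,7,0,0,0,7,0,0,0,7,0,0,0,7]'
python3 - <<'E'
from h import *
im,m,o=snap("wrist","w24.png"); print(o["t"],o["position"],yaw(o),o["force"])
print(delta(o,[.43,.31,.2],-27))
E
```

```text
t: 29.78
position: [0.4356, -0.0928, 0.0755]
tcp_rot: [0.0, 0.99, 0.139, 0.0]
force: [2.1, -3.2, 2.4]
gripper_width: 0.0234
t: 30.2
position: [0.4359, -0.0924, 0.2031]
tcp_rot: [0.0, 0.99, 0.139, 0.002]
force: [0.4, -0.5, -1.6]
gripper_width: 0.0556
t: 30.62
position: [0.4349, -0.0922, 0.1998]
tcp_rot: [-0.0, 0.986, -0.169, -0.001]
force: [-0.9, 0.5, -0.9]
gripper_width: 0.0554
30.6167 [ 0.43489228 -0.09220651  0.19977617] -19.440336668316203 [-0.91193279  0.47621074 -0.9017922 ]
('turn 7.6', 'shift after turn', array([-0.187 , -0.3561,  0.    ]), 'shift before', array([-0.1385, -0.3776,  0.    ]))
```

View pics/w24.png

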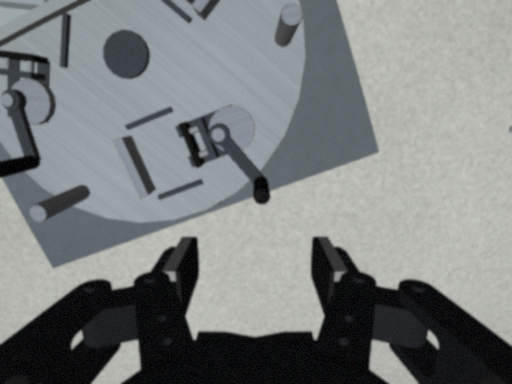

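```bash
python3 - <<'E'
from h import *
print(lever(manip.camera_model("wrist"),(261,195)))
E
python3 -m jog '[0,0,0,7,-0.017,-0.0324,0,0,-0.017,-0.0324,0,0,-0.017,-0.0324,0,0,-0.017,-0.0324,0,0]'; python3 -m jog '[-0.017,-0.0324,0,0,-0.017,-0.0324,0,0,-0.017,-0.0324,0,0,-0.017,-0.0324,0,0,-0.017,-0.0324,0,0]'; python3 -m jog '[-0.017,-0.0324,0,0,-0.017,-0.0324,0,0,0,0,0,0,0,0,0,0,0,0,0,0]'
python3 - <<'E'
from h import *
im,m,o=snap("wrist","w25.png"); print(o["t"],o["position"],yaw(o),o["force"],o["joints"].round(2))
crop(im,200,80,340,260,4,"w25c.png")
E
```

```text
(array([ 0.4378, -0.0979]), np.float64(59.2), np.float64(0.021))
t: 31.08
position: [0.4307, 0.0555, 0.1998]
tcp_rot: [0.0, 0.974, -0.225, -0.001]
force: [1.6, 0.8, 0.3]
gripper_width: 0.0555
t: 31.5
position: [0.4258, 0.2386, 0.1997]
tcp_rot: [0.0, 0.975, -0.224, -0.001]
force: [0.1, -0.4, 0.3]
gripper_width: 0.0554
t: 31.92
position: [0.4246, 0.3092, 0.1998]
tcp_rot: [0.001, 0.974, -0.226, -0.0]
force: [0.6, -0.3, -0.2]
gripper_width: 0.0557
31.9167 [0.42458929 0.30918308 0.19982436] -26.082133465613666 [ 0.61084926 -0.31957794 -0.19893938] [-1.17  0.91  1.05  1.72 -0.89  1.07 -1.83]
```

View pics/w25.png

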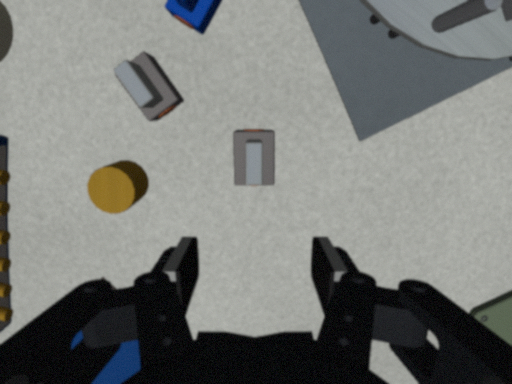

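View pics/w25c.png

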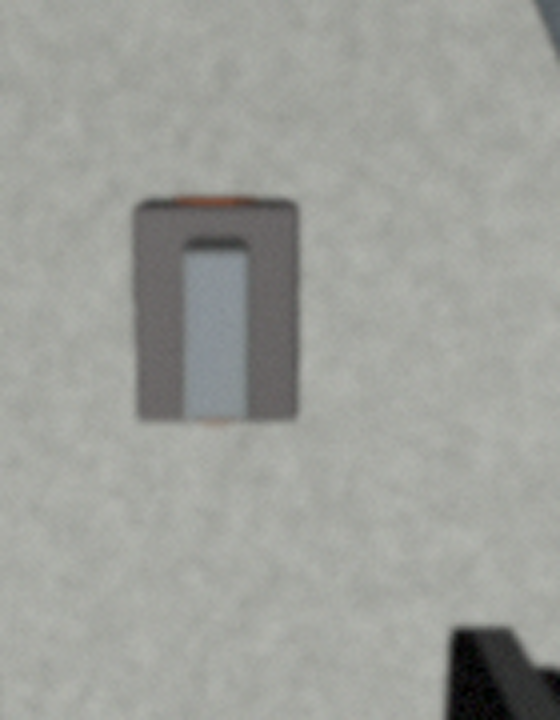

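```bash
python3 - <<'E'
from meas import *
m=manip.camera_model("wrist");o=manip.get_obs()
f=lambda q:[(200+x/4,80+y/4) for x,y in q]
b=quad(m,f([(134,209),(299,209),(298,420),(138,420)])); print(b)
t=quad(m,f([(183,251),(248,251),(247,419),(183,419)]),.064); print(t)
c=(b[0]+t[0])/2
print(delta(o,[*c,.042],t[2]+180))
E
```

```text
(array([0.4453, 0.2999]), array([41.1, 53.9, 41.6, 53.9]), np.float64(154.2))
(array([0.4459, 0.3001]), array([14.5, 38.6, 14.8, 38.6]), np.float64(153.6))
('turn 0.2', 'shift after turn', array([ 0.0226, -0.0014,  0.1581]), 'shift before', array([ 0.0226, -0.0013,  0.1581]))
```

The grey block at (254,157) measures about 42 wide with an aluminium tab, so it's holder_b. The blue one at (195,8) is still the look-alike. Grasping.

```bash
python3 -m jog '[0.0225,-0.0013,0.03,0,0,0,0.035,0,0,0,0.035,0,0,0,0.033,0,0,0,0.025,0]';python3 -m jog '[0,0,0,0,0,0,0,0,0,0,0,0,0,0,0,0,0,0,0,0]' 1;python3 -m jog '[0,0,0,0,0,0,0,0,0,0,0,0,0,0,0,0,0,0,0,0]'
python3 - <<'E'
from h import *
im,m,o=snap("wrist","w26.png"); print(o["t"],o["position"],yaw(o),o["force"],o["gripper_width"])
E
python3 -m jog '[0,0,-0.02,0,0,0,-0.03,0,0,0,-0.035,0,0,0,-0.035,0,0,0,-0.02,0]'
python3 - <<'E'
from h import *
im,m,o=snap("wrist","w27.png"); print(o["t"],o["position"],yaw(o),o["force"],o["gripper_width"])
p=nestpt(0,-.005); print(p,delta(o,[*p,.18],.75))
E
```

```text
t: 32.38
position: [0.4451, 0.2996, 0.04]
tcp_rot: [0.001, 0.974, -0.227, -0.001]
force: [0.6, -0.0, 0.3]
gripper_width: 0.0554
t: 32.8
position: [0.4462, 0.3011, 0.0439]
tcp_rot: [-0.001, 0.974, -0.227, 0.001]
force: [-1.1, -2.7, 10.7]
gripper_width: 0.0147
t: 33.22
position: [0.4462, 0.3012, 0.044]
tcp_rot: [-0.001, 0.974, -0.227, 0.001]
force: [-1.3, -3.3, 10.4]
gripper_width: 0.0146
33.2167 [0.44619475 0.30115196 0.04395122] -26.19005013937455 [-1.26986721 -3.26874449 10.44970191] 0.014594231612876582
t: 33.68
position: [0.4461, 0.3009, 0.1866]
tcp_rot: [-0.001, 0.974, -0.227, 0.001]
force: [0.1, 0.9, -1.6]
gripper_width: 0.0142
33.6833 [0.44610149 0.30090112 0.18661199] -26.22215837859194 [ 0.07629899  0.88386258 -1.62674854] 0.014196820078799471
[ 0.49194312 -0.01380939] ('turn -27.0', 'shift after turn', array([0.0417, 0.3153, 0.0063]), 'shift before', array([0.1802, 0.2621, 0.0063]))
```

View pics/w27.png

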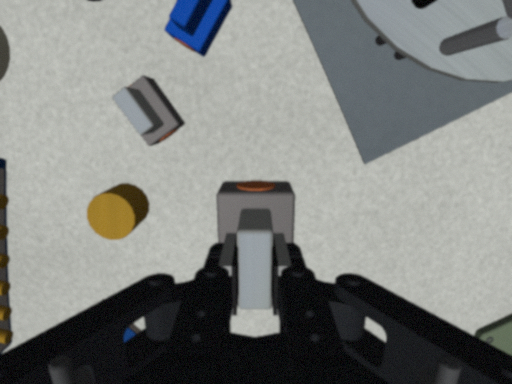

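```bash
python3 -m jog '[0,0,0,-6.75,0,0,0,-6.75,0,0,0,-6.75,0,0,0,-6.75,0.0042,0.0315,0,0]';python3 -m jog '[0.0042,0.0315,0,0,0.0042,0.0315,0,0,0.0042,0.0315,0,0,0.0042,0.0315,0,0,0.0042,0.0315,0,0]';python3 -m jog '[0.0042,0.0315,0,0,0.0042,0.0315,0,0,0.0042,0.0315,0,0,0.0042,0.0315,0,0,0,0,0.01,0]';python3 -m jog '[0,0,0,0,0,0,0,0,0,0,0,0,0,0,0,0,0,0,0,0]'
python3 - <<'E'
from h import *
im,m,o=snap("wrist","w28.png"); print(o["t"],o["position"],yaw(o),o["force"],o["gripper_width"]); p=nestpt(0,-.005); print(p,delta(o,[*p,.074],.75))
E
```

```text
t: 34.15
position: [0.4491, 0.2739, 0.1824]
tcp_rot: [-0.001, 1.0, 0.015, -0.0]
force: [0.8, 0.6, -2.7]
gripper_width: 0.0143
t: 34.57
position: [0.4733, 0.1111, 0.183]
tcp_rot: [-0.0, 1.0, 0.007, 0.0]
force: [0.8, -0.0, -1.4]
gripper_width: 0.0144
t: 34.98
position: [0.4929, -0.0194, 0.1745]
tcp_rot: [0.002, 1.0, 0.004, 0.002]
force: [1.2, -1.3, -0.8]
gripper_width: 0.0146
t: 35.4
position: [0.492, -0.0125, 0.1726]
tcp_rot: [-0.0, 1.0, 0.008, 0.0]
force: [-0.3, -0.2, -1.9]
gripper_width: 0.0147
35.4 [ 0.49199798 -0.0124801   0.17262014] 0.8827745468485705 [-0.31040098 -0.21430661 -1.88004096] 0.014688930544359003
[ 0.49194312 -0.01380939] ('turn 0.1', 'shift after turn', array([-0.0001,  0.0013,  0.0986]), 'shift before', array([-0.0001,  0.0013,  0.0986]))
```

View pics/w28.png

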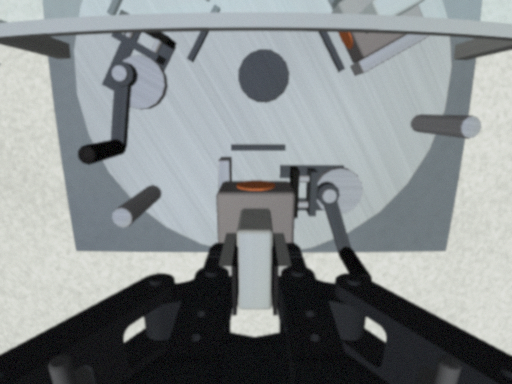

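```bash
python3 -m jog '[0,0.0013,0.03,0,0,0,0.03,0,0,0,0.02,0,0,0,0.01,0,0,0,0.005,0]'; python3 -m jog '[0,0,0.002,0,0,0,0.001,0,0,0,0.001,0,0,0,0,0,0,0,0,0]'; python3 -m jog '[0,0,-0.001,0,0,0,0,0,0,0,0,0,0,0,0,0,0,0,0,0]' 0.1; python3 -m jog '[0,0,-0.03,0,0,0,-0.035,0,0,0,-0.035,0,0,0,-0.03,0,0,0,0,0]'; python3 -m jog '[-0.035,0,0,0,-0.035,0,0,0,0,0,0,0,0,0,0,0,0,0,0,0]'
python3 - <<'E'
from h import *
im,m,o=snap("wrist","w29.png"); print(o["t"],o["position"],yaw(o),o["force"],o["gripper_width"],o["joints"].round(2));print(delta(o,[.437,-.0968,.2],20.75)) 
E
```

```text
t: 35.87
position: [0.4917, -0.0144, 0.0765]
tcp_rot: [0.0, 1.0, 0.007, -0.001]
force: [0.1, -0.5, -0.9]
gripper_width: 0.015
t: 36.28
position: [0.4924, -0.0145, 0.0739]
tcp_rot: [0.0, 1.0, 0.007, 0.001]
force: [0.7, 0.1, 3.9]
gripper_width: 0.0146
t: 36.7
position: [0.4919, -0.0145, 0.0743]
tcp_rot: [0.0, 1.0, 0.007, -0.0]
force: [0.3, 0.2, 0.8]
gripper_width: 0.0382
t: 37.12
position: [0.4932, -0.0151, 0.2088]
tcp_rot: [0.0, 1.0, 0.007, 0.003]
force: [1.0, -0.5, 0.5]
gripper_width: 0.0384
t: 37.53
position: [0.4226, -0.0154, 0.2044]
tcp_rot: [0.0, 1.0, 0.007, 0.0]
force: [0.9, 0.6, -1.0]
gripper_width: 0.0385
37.5333 [ 0.42258368 -0.0154267   0.20443725] 0.8301900032735354 [ 0.92343936  0.58053308 -0.9702531 ] 0.038453982547582824 [-0.49  0.68  0.82  2.06 -0.76  0.74 -0.74]
('turn -19.9', 'shift after turn', array([-0.0154,  0.0812,  0.0045]), 'shift before', array([0.0132, 0.0816, 0.0045]))
```

View pics/w29.png

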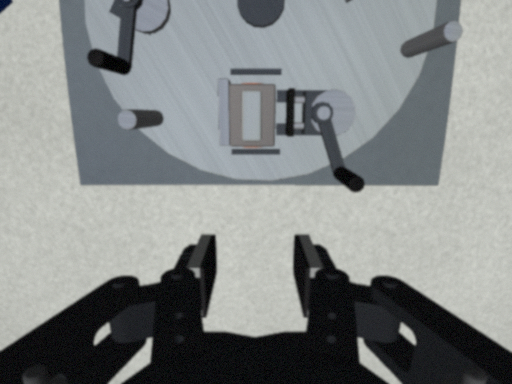

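holder_b stands in nest 1 at (252,113). I'll close lever1 to about 1.87 rad (12 mm gap + 3.5 mm).

```bash
python3 -m jog '[0,0,0,-6.5,0,0,0,-6.5,0,0,0,-6.9,-0.0076,0.04,0,0,-0.0076,0.0408,0.004,0]' 0.45; python3 -m jog '[0,0,0,0,0,0,0,0,0,0,0,0,0,0,0,0,0,0,0,0]'
python3 - <<'E'
from h import *
im,m,o=snap("wrist","w30.png"); print(o["t"],o["position"],yaw(o),o["force"],o["gripper_width"]); print(proj(m,[[*o["position"][:2],.105]])); crop(im,190,140,330,270,5,"w30c.png")
E
```

```text
t: 38.0
position: [0.4375, -0.0963, 0.2005]
tcp_rot: [-0.0, 0.983, 0.183, 0.0]
force: [1.0, 0.0, 0.7]
gripper_width: 0.0237
t: 38.42
position: [0.4366, -0.0954, 0.2003]
tcp_rot: [-0.0, 0.984, 0.181, -0.0]
force: [-0.7, 0.5, 0.3]
gripper_width: 0.0235
38.4167 [ 0.43656541 -0.09540739  0.20026002] 20.81802478526662 [-0.65287535  0.49885511  0.25890157] 0.023546620675031403
[[254.21119357 200.89044627]]
```

View pics/w30c.png

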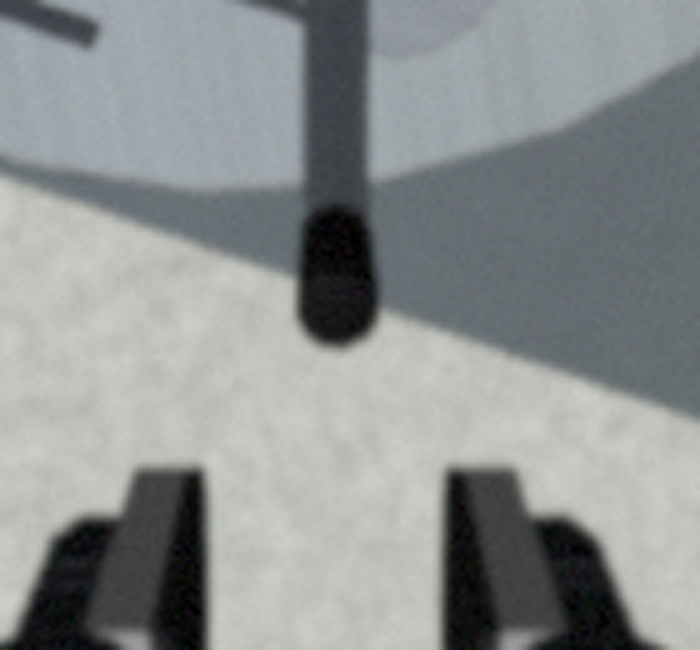

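```bash
python3 -m jog '[0,0.002,0.03,0,0,0,0.03,0,0,0,0.03,0,0,0,0.02,0,0,0,0.015,0]'; python3 -m jog '[0,0,0,0,0.0004,0.0072,0,-7,0.0004,0.0072,0,-7,0.0004,0.0072,0,-7,0.0004,0.0072,0,-7]';  python3 -m jog '[0.0004,0.0072,0,-7,0.0004,0.0072,0,-7,0.0004,0.0072,0,-7,0.0004,0.0072,0,-7,0.0004,0.0072,0,-7]';  python3 -m jog '[0.0004,0.0072,0,-7,0.0004,0.0072,0,-7,0.0004,0.0072,0,-7,0.0004,0.0072,0,-7,0.0004,0.0072,0,-7]'; python3 -m jog '[0,0,0,0,0,0,0,0,0,0,0,0,0,0,0,0,0,0,0,0]'
python3 - <<'E'
from h import *
im,m,o=snap("wrist","w31.png"); print(o["t"],o["position"],yaw(o),o["force"],o["gripper_width"])
d=o["position"][:2]-nestpt(0,.057); print(np.hypot(*d),np.degrees(np.arctan2(d[1],d[0]))%360-200.75)
E
```

```text
t: 38.88
position: [0.4366, -0.0976, 0.0737]
tcp_rot: [-0.0, 0.984, 0.18, -0.001]
force: [0.9, -0.4, 0.7]
gripper_width: 0.0235
t: 39.3
position: [0.4531, -0.1214, 0.0762]
tcp_rot: [-0.0, 0.91, 0.416, -0.0]
force: [-2.1, 3.5, -2.0]
gripper_width: 0.0237
t: 39.72
position: [0.4854, -0.136, 0.0762]
tcp_rot: [-0.0, 0.743, 0.67, -0.001]
force: [-4.5, 3.3, -0.7]
gripper_width: 0.0236
t: 40.13
position: [0.52, -0.1297, 0.0762]
tcp_rot: [-0.0, 0.507, 0.862, -0.001]
force: [-5.2, 0.8, 0.8]
gripper_width: 0.0235
t: 40.55
position: [0.5204, -0.1298, 0.0755]
tcp_rot: [0.0, 0.511, 0.86, -0.0]
force: [-0.6, 0.3, -0.2]
gripper_width: 0.0234
40.55 [ 0.52036002 -0.12979614  0.0755452 ] 118.6021777709586 [-0.5656832   0.32942518 -0.18605654] 0.02343537068763156
0.06063989984507879 96.3299894888994
```

View pics/w31.png

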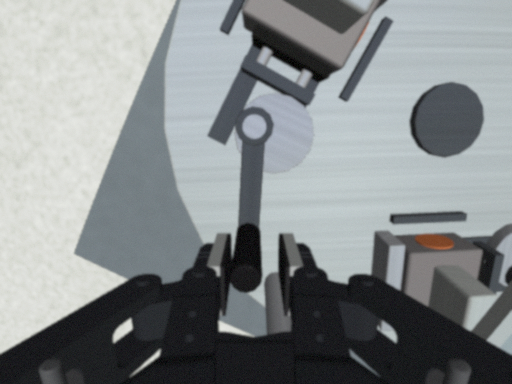

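```bash
python3 -m jog '[0.0004,0.0072,0,-7,0.0004,0.0072,0,-7,0,0.0016,0,-1.5,0,0,0,0,0,0,0,0]'; python3 -m jog '[0,0,-0.03,0,0,0,-0.035,0,0,0,-0.035,0,0,0,-0.025,0,0,0,0,0]'
python3 - <<'E'
from h import *
im,m,o=snap("wrist","w32.png"); print(o["t"],o["position"],yaw(o),o["force"],o["gripper_width"])
crop(im,130,30,390,225,3,"w32c.png")
E
```

```text
t: 41.02
position: [0.5332, -0.1204, 0.0753]
tcp_rot: [0.0, 0.391, 0.92, -0.0]
force: [-0.4, -0.2, 0.6]
gripper_width: 0.0237
t: 41.43
position: [0.5349, -0.1205, 0.2049]
tcp_rot: [0.003, 0.391, 0.921, 0.001]
force: [0.6, -0.0, 0.1]
gripper_width: 0.0233
41.4333 [ 0.53494301 -0.12052215  0.20493482] 134.01061228065058 [ 0.56166925 -0.04542465  0.05696862] 0.023322509933224055
```

View pics/w32c.png

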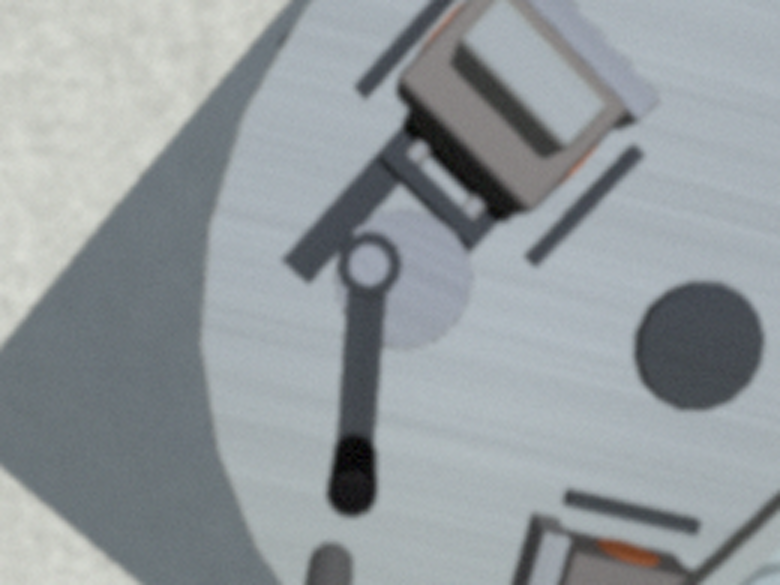

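```bash
python3 - <<'E'
from h import *
m=manip.camera_model("wrist"); 
k=lever(m,(130+352/3,30+493/3)); print(k, "pad mm", 12*(1-np.cos(k[2]))-12)
E
```

```text
(array([ 0.5294, -0.1216]), np.float64(58.6), np.float64(1.883)) pad mm 3.685878312075774
```

lever1 reads 1.88 rad, so pad1 is at about 3.7 mm. Now the second table turn, this time by post1.

```bash
for i in 1; do python3 -m jog '[0,0,0,7,0,0,0,7,0,0,0,7,0,0,0,7,0,0,0,7]' 0.4 >/dev/null; python3 -m jog '[0,0,0,7,0,0,0,7,0,0,0,7,0,0,0,7,0,0,0,7]'>/dev/null; python3 -m jog '[0,0,0,7,0,0,0,7,0,0,0,7,0,0,0,7,0,0,0,7]'>/dev/null;  python3 -m jog '[0,0,0,7,0,0,0,7,0,0,0,7,0,0,0,7,0,0,0,7]'>/dev/null; python3 -m jog '[0,0,0,7,0,0,0,7,0,0,0,7,0,0,0,7,0,0,0,7]'>/dev/null;  python3 -m jog '[0,0,0,3.2,0,0,0,0,0,0,0,0,0,0,0,0,0,0,0,0]'; done
python3 - <<'E'
from h import *
o=manip.get_obs(); print(o["t"],o["position"],yaw(o),o["joints"].round(2)); a=np.radians(135.75); print(delta(o,[*(AX+.148*np.array([np.cos(a),np.sin(a)])),.2],-44.25))
E
```

```text
t: 43.98
position: [0.5334, -0.1203, 0.2002]
tcp_rot: [0.0, 0.927, -0.374, 0.0]
force: [-0.7, 0.4, -0.8]
gripper_width: 0.0255
43.9833 [ 0.53335083 -0.12028993  0.20021056] -43.92941333933542 [-0.28  0.9   0.97  1.65 -0.83  1.06 -1.38]
('turn 0.3', 'shift after turn', array([-0.1777, -0.1146,  0.0002]), 'shift before', array([-0.1771, -0.1155,  0.0002]))
```

```bash
python3 -m jog '[0,0,0,0.3,-0.0296,-0.0191,0,0,-0.0296,-0.0191,0,0,-0.0296,-0.0191,0,0,-0.0296,-0.0191,0,0]'; python3 -m jog '[-0.0296,-0.0191,0,0,-0.0296,-0.0191,0,0,0,0,0,0,0,0,0,0,0,0,0,0]'
python3 - <<'E'
from h import *
im,m,o=snap("wrist","w33.png"); print(o["t"],o["position"],yaw(o),o["gripper_width"]);a=np.radians(135.75);p=AX+.148*np.array([np.cos(a),np.sin(a)]); print(proj(m,[[*p,.105]]))
print(delta(o,[*p,.086],-44.25))
E
```

```text
t: 44.4
position: [0.5014, 0.0185, 0.2004]
tcp_rot: [-0.0, 0.926, -0.377, 0.0]
force: [0.1, 1.1, 0.3]
gripper_width: 0.026
t: 44.82
position: [0.4864, 0.0854, 0.2004]
tcp_rot: [0.0, 0.926, -0.377, 0.0]
force: [-0.5, -0.5, -0.1]
gripper_width: 0.0256
44.8167 [0.4863948  0.08543501 0.2004469 ] -44.28518657297513 0.025575949922661347
[[255.92390162 200.93029887]]
('turn -0.0', 'shift after turn', array([-0.0006,  0.    ,  0.1144]), 'shift before', array([-0.0006,  0.    ,  0.1144]))
```

View pics/w33.png

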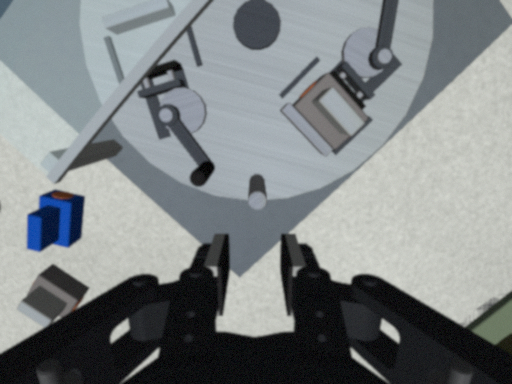

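```bash
python3 -m jog '[-0.001,0.001,0.03,0,0,0,0.03,0,0,0,0.03,0,0,0,0.015,0,0,0,0.009,0]'; python3 -m jog '[0,0.005,0,-2,0.0004,0.01,0,-4,0.0008,0.0155,0,-6,0.0008,0.0155,0,-6,0.0008,0.0155,0,-6]'
python3 -m jog '[0.0008,0.0155,0,-6,0.0008,0.0155,0,-6,0.0008,0.0155,0,-6,0.0008,0.0155,0,-6,0.0008,0.0155,0,-6]'; python3 -m jog '[0.0008,0.0155,0,-6,0.0008,0.0155,0,-6,0.0008,0.0155,0,-6,0.0008,0.0155,0,-6,0.0008,0.0155,0,-6]'; python3 -m jog '[0.0006,0.0129,0,-5,0.0005,0.0103,0,-4,0.0003,0.0078,0,-3,0.0003,0.0078,0,-3,0,0,0,0]'; python3 -m jog '[0,0,0,0,0,0,0,0,0,0,0,0,0,0,0,0,0,0,0,0]'
python3 - <<'E'
from h import *
im,m,o=snap("wrist","w34.png"); print(o["t"],o["position"],yaw(o),o["force"],o["joints"].round(2));d=o["position"][:2]-AX; print(np.hypot(*d),np.degrees(np.arctan2(d[1],d[0]))%360-.75)
E
```

```text
t: 45.28
position: [0.4845, 0.0845, 0.0847]
tcp_rot: [0.001, 0.926, -0.378, -0.001]
force: [-0.1, -0.3, 0.6]
gripper_width: 0.0257
t: 45.7
position: [0.4521, 0.0332, 0.0869]
tcp_rot: [-0.0, 0.985, -0.174, 0.0]
force: [1.5, 0.0, -0.3]
gripper_width: 0.0256
t: 46.12
position: [0.4451, -0.0438, 0.087]
tcp_rot: [-0.0, 0.996, 0.087, 0.001]
force: [0.6, 1.5, 1.0]
gripper_width: 0.0257
t: 46.53
position: [0.4772, -0.114, 0.087]
tcp_rot: [0.0, 0.94, 0.341, 0.0]
force: [-0.2, 1.6, 0.5]
gripper_width: 0.0253
t: 46.95
position: [0.5066, -0.1401, 0.0869]
tcp_rot: [0.001, 0.888, 0.46, 0.0]
force: [1.1, -0.8, -0.1]
gripper_width: 0.0257
t: 47.37
position: [0.5057, -0.138, 0.0864]
tcp_rot: [0.0, 0.888, 0.459, -0.0]
force: [-0.2, 0.0, -0.2]
gripper_width: 0.0256
47.3667 [ 0.50567934 -0.13795062  0.08640558] 54.688395851681605 [-0.16126963  0.01433591 -0.19074852] [-0.02  0.91  0.44  1.83 -0.68  0.56  0.24]
0.14818774273517596 233.62280946117718
```

View pics/w34.png

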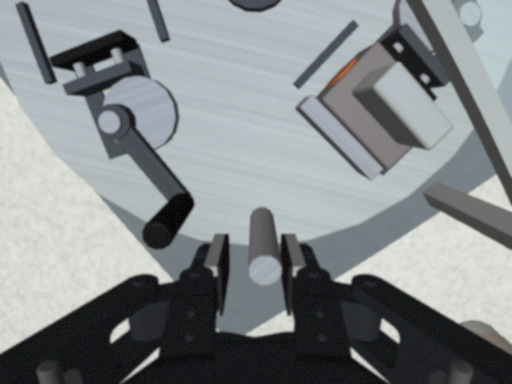

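```bash
python3 -m jog '[0.0005,0.0129,0,-5,0.0005,0.0129,0,-5,0.0004,0.0103,0,-4,0.0003,0.0078,0,-3,0.0002,0.0065,0,-2.5]'; python3 -m jog '[0.0001,0.0052,0,-2,0,0,0,0,0,0,0,0,0,0,0,0,0,0,0,0]'
python3 - <<'E'
from h import *
im,m,o=snap("wrist","w35.png"); print(o["t"],o["position"],yaw(o),o["force"]);d=o["position"][:2]-AX; print(np.hypot(*d),np.degrees(np.arctan2(d[1],d[0]))%360-.75)
E
```

```text
t: 47.83
position: [0.5485, -0.1588, 0.0858]
tcp_rot: [-0.003, 0.797, 0.604, -0.002]
force: [0.5, -0.7, 0.3]
gripper_width: 0.0253
t: 48.25
position: [0.556, -0.1609, 0.0864]
tcp_rot: [0.0, 0.787, 0.617, -0.0]
force: [0.0, -0.7, 0.5]
gripper_width: 0.0257
48.25 [ 0.55598897 -0.16087502  0.08637342] 76.159947177521 [ 0.03317242 -0.71025607  0.49872422]
0.14782824753106363 255.15085751287853
```

View pics/w35.png

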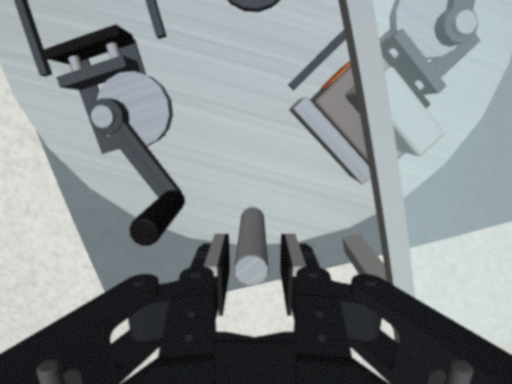

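```bash
python3 -m jog '[0,0,-0.03,0,0,0,-0.035,0,0,0,-0.035,0,0,0,-0.014,0,0,0,0,0]' 0.45; python3 -m jog '[0,0,0,-6.5,0,0,0,-6.5,0,0,0,-6.5,0,0,0,0,0,0,0,0]'
python3 - <<'E'
from h import *
im,m,o=snap("wrist","w36.png"); print(o["t"],o["position"],yaw(o))
E
```

```text
t: 48.72
position: [0.5571, -0.1614, 0.2037]
tcp_rot: [0.002, 0.787, 0.617, 0.001]
force: [0.6, 0.1, -0.3]
gripper_width: 0.0234
t: 49.13
position: [0.5559, -0.1609, 0.2]
tcp_rot: [-0.0, 0.672, 0.74, 0.0]
force: [-0.1, -0.3, 0.1]
gripper_width: 0.0234
49.1333 [ 0.55592607 -0.16094825  0.20004692] 95.48475051461162
```

View pics/w36.png

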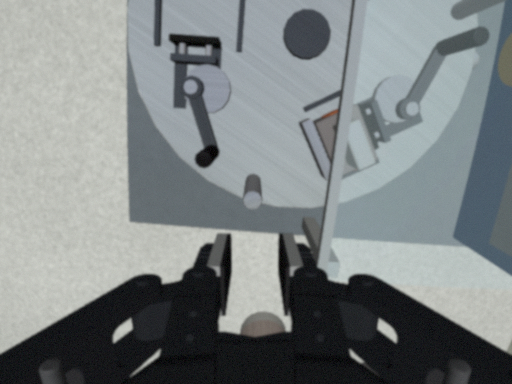

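```bash
python3 - <<'E'
from h import *
m=manip.camera_model("wrist");o=manip.get_obs()
k=onz(m,(253,199),.105)[0][:2]-AX; print("post",np.hypot(*k),np.degrees(np.arctan2(k[1],k[0]))%360-.75)
k=lever(m,(206,157)); print(k); a=np.radians(200.75)+k[2]; p=nestpt(0,.057)+.0595*np.array([np.cos(a),np.sin(a)]); print(p,delta(o,[*p,.2],20.75+np.degrees(k[2])))
E
```

```text
post 0.1474806846648225 255.1177791971141
(array([ 0.5167, -0.1304]), np.float64(59.7), np.float64(1.622))
[ 0.51665512 -0.13029278] ('turn -18.2', 'shift after turn', array([ 0.0439, -0.0237,  0.0001]), 'shift before', array([ 0.0343, -0.0362,  0.0001]))
```

```bash
python3 -m jog '[0,0,0,-6,0,0,0,-6,0,0,0,-5,0.022,-0.012,0,0,0.022,-0.0125,0,0]'; python3 -m jog '[0,0,0,0,0,0,0,0,0,0,0,0,0,0,0,0,0,0,0,0]'
python3 - <<'E'
from h import *
im,m,o=snap("wrist","w37.png"); print(o["t"],o["position"],yaw(o)); crop(im,190,140,330,270,5,"w37c.png")
print(proj(m,[[*o["position"][:2],.105]]))
E
```

```text
t: 49.6
position: [0.5158, -0.1299, 0.1997]
tcp_rot: [-0.0, 0.556, 0.831, -0.0]
force: [1.4, 0.7, -0.7]
gripper_width: 0.0235
t: 50.02
position: [0.5168, -0.1303, 0.2001]
tcp_rot: [0.0, 0.555, 0.832, -0.0]
force: [0.4, -0.4, 0.2]
gripper_width: 0.0234
50.0167 [ 0.51683391 -0.13026388  0.20012115] 112.6373914508364
[[252.96140366 198.98339392]]
```

View pics/w37c.png

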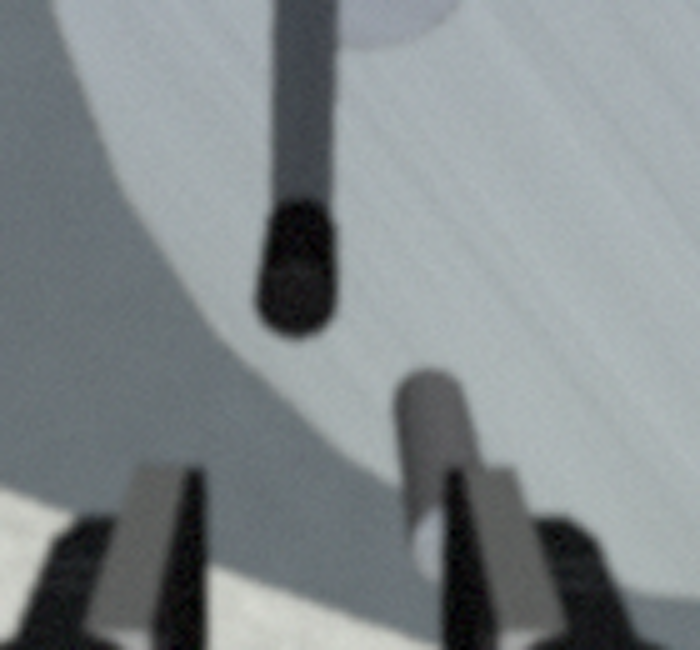

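```bash

python3 - <<'E'
from h import *
m=manip.camera_model("wrist");o=manip.get_obs()
k=lever(m,(249.4,199.6)); print(k); a=np.radians(200.75)+k[2]; p=nestpt(0,.057)+.0595*np.array([np.cos(a),np.sin(a)]); print(p,delta(o,[*p,.075],20.75+np.degrees(k[2])))
E
```

```text
(array([ 0.5143, -0.1318]), np.float64(60.0), np.float64(1.576))
[ 0.51412424 -0.13133417] ('turn 1.6', 'shift after turn', array([-1.000e-04, -2.800e-03,  1.251e-01]), 'shift before', array([-0.    , -0.0028,  0.1251]))
```

```bash
python3 -m jog '[0,-0.0028,0,1.6,0,0,0.035,0,0,0,0.035,0,0,0,0.03,0,0,0,0.025,0]'; python3 -m jog '[0,0,0,0,0.0004,-0.0072,0,7,0.0004,-0.0072,0,7,0.0004,-0.0072,0,7,0.0004,-0.0072,0,7]';  python3 -m jog '[0.0004,-0.0072,0,7,0.0004,-0.0072,0,7,0.0004,-0.0072,0,7,0.0004,-0.0072,0,7,0.0004,-0.0072,0,7]'; python3 -m jog '[0.0004,-0.0072,0,7,0.0004,-0.0072,0,7,0.0004,-0.0072,0,7,0.0002,-0.0052,0,5,0,0,0,0]';python3 -m jog '[0,0,0,0,0,0,0,0,0,0,0,0,0,0,0,0,0,0,0,0]'
python3 - <<'E'
from h import *
im,m,o=snap("wrist","w38.png"); print(o["t"],o["position"],yaw(o),o["force"])
d=o["position"][:2]-nestpt(0,.057); print(np.hypot(*d),np.degrees(np.arctan2(d[1],d[0]))%360-200.75)
E
```

```text
t: 50.48
position: [0.5133, -0.1311, 0.0733]
tcp_rot: [-0.0, 0.567, 0.824, -0.0]
force: [0.3, 0.2, 0.0]
gripper_width: 0.0238
t: 50.9
position: [0.4863, -0.1352, 0.0768]
tcp_rot: [0.001, 0.751, 0.66, 0.001]
force: [4.1, -0.6, -3.0]
gripper_width: 0.0236
t: 51.32
position: [0.4539, -0.121, 0.0769]
tcp_rot: [0.001, 0.915, 0.404, 0.001]
force: [0.1, -5.1, -0.4]
gripper_width: 0.0233
t: 51.73
position: [0.4383, -0.0979, 0.0766]
tcp_rot: [0.0, 0.982, 0.189, 0.001]
force: [0.1, 0.1, -0.9]
gripper_width: 0.0235
t: 52.15
position: [0.4379, -0.0986, 0.0754]
tcp_rot: [-0.0, 0.981, 0.192, 0.0]
force: [0.1, -0.4, 0.1]
gripper_width: 0.0235
52.15 [ 0.43786534 -0.09856309  0.07540971] 22.14356512406391 [ 0.10874464 -0.43772214  0.13995222]
0.05942063074138051 1.7705898226128056
```

View pics/w38.png

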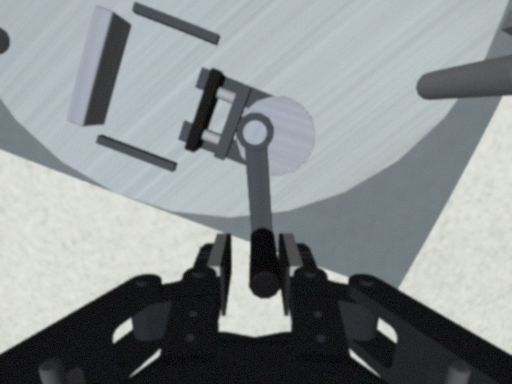

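Same as before. I'll push the last 6° to the stop, lift, and fly to the remaining grey holder.

```bash
python3 -m jog '[0.0002,-0.0036,0,3.5,0,-0.0026,0,2.5,0,0,0,0,0,0,0,0,0,0,0,0]'; python3 -m jog '[0,0,-0.03,0,0,0,-0.04,0,0,0,-0.04,0,0,0,-0.015,0,0,0,0,0]' -0.3;python3 -m jog '[0,0,0,7,0,0,0,2,0,0,0,0,0,0,0,0,0,0,0,0]'
python3 - <<'E'
from h import *
im,m,o=snap("wrist","w39.png"); print(o["t"],o["position"],yaw(o),o["force"])
im,t,_=snap("top","t5.png")
print(delta(o,[.53,.36,.2],7.2)); crop(im,100,140,240,280,4,"t5c.png")
E
```

```text
t: 52.62
position: [0.4358, -0.0929, 0.0754]
tcp_rot: [0.0, 0.99, 0.141, -0.0]
force: [-0.2, -2.6, 1.7]
gripper_width: 0.0234
t: 53.03
position: [0.4366, -0.0926, 0.2031]
tcp_rot: [0.0, 0.99, 0.141, 0.002]
force: [0.1, -0.1, -1.2]
gripper_width: 0.0553
t: 53.45
position: [0.4356, -0.0925, 0.2]
tcp_rot: [-0.0, 0.998, 0.063, -0.0]
force: [-0.2, -0.2, -0.1]
gripper_width: 0.055
53.45 [ 0.43562816 -0.09254653  0.20003509] 7.2356118239513885 [-0.19920928 -0.18305657 -0.1026867 ]
('turn 0.0', 'shift after turn', array([ 0.1503, -0.4372,  0.    ]), 'shift before', array([ 0.1506, -0.4371,  0.    ]))
```

View pics/w39.png

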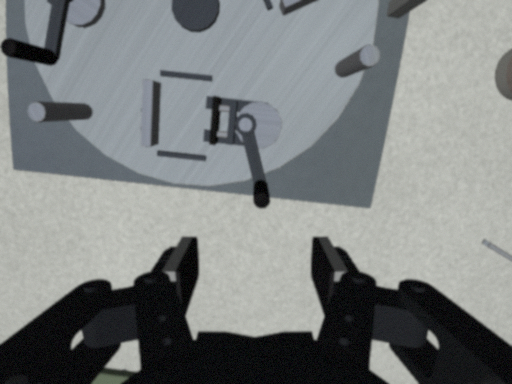

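View pics/t5.png

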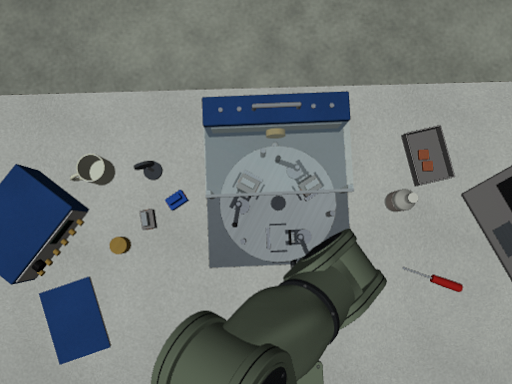

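```bash
python3 -m jog '[0.0116,-0.0336,0,0,0.0116,-0.0336,0,0,0.0116,-0.0336,0,0,0.0116,-0.0336,0,0,0.0116,-0.0336,0,0]'; python3 -m jog '[0.0116,-0.0336,0,0,0.0116,-0.0336,0,0,0.0116,-0.0336,0,0,0.0116,-0.0336,0,0,0.0116,-0.0336,0,0]'; python3 -m jog '[0.0116,-0.0336,0,0,0.0116,-0.0336,0,0,0.0116,-0.0336,0,0,0,0,0,0,0,0,0,0]'; python3 -m jog '[0,0,0,0,0,0,0,0,0,0,0,0,0,0,0,0,0,0,0,0]'
python3 - <<'E'
from h import *
im,m,o=snap("wrist","w40.png"); print(o["t"],o["position"],yaw(o),o["joints"].round(2))
crop(im,200,80,340,260,4,"w40c.png")
E
```

```text
t: 53.97
position: [0.4725, 0.0832, 0.2003]
tcp_rot: [-0.0, 0.998, 0.063, -0.0]
force: [0.7, -0.1, -0.3]
gripper_width: 0.0555
t: 54.38
position: [0.5091, 0.2572, 0.2002]
tcp_rot: [0.0, 0.998, 0.063, -0.0]
force: [1.5, -0.8, -1.0]
gripper_width: 0.0553
t: 54.8
position: [0.5311, 0.3606, 0.1994]
tcp_rot: [0.0, 0.998, 0.063, -0.0]
force: [0.0, -1.7, 0.6]
gripper_width: 0.0553
t: 55.22
position: [0.5314, 0.3592, 0.2005]
tcp_rot: [-0.0, 0.998, 0.062, 0.0]
force: [0.2, -0.2, 0.0]
gripper_width: 0.0554
55.2167 [0.53138782 0.35924052 0.20046486] 7.083985050793129 [-0.99  1.02  0.96  1.27 -0.82  1.25 -1.47]
```

View pics/w40.png

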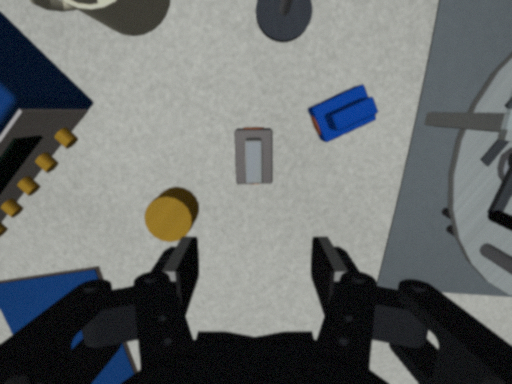

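View pics/w40c.png

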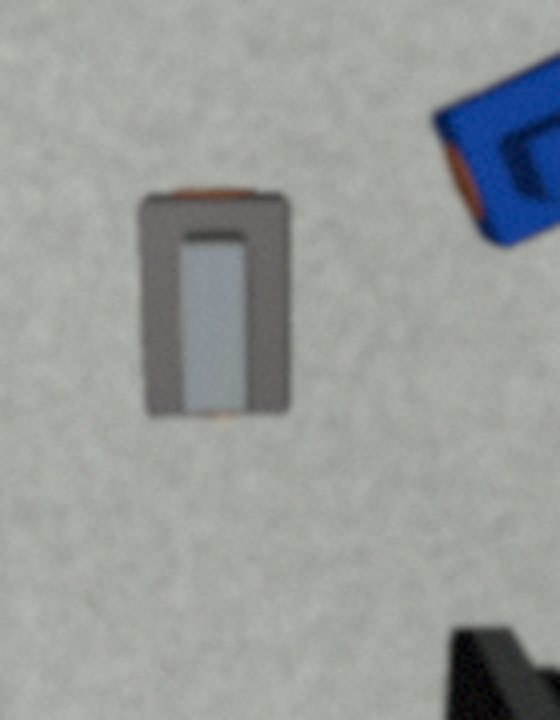

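```bash
python3 - <<'E'
from meas import *
m=manip.camera_model("wrist");o=manip.get_obs()
f=lambda q:[(200+x/4,80+y/4) for x,y in q]
b=quad(m,f([(139,202),(290,200),(290,413),(147,415)])); print(b)
t=quad(m,f([(180,243),(245,243),(246,413),(184,413)]),.064); print(t)
c=(b[0]+t[0])/2
print(delta(o,[*c,.042],t[2]+180))
E
```

```text
(array([0.5556, 0.3629]), array([37.6, 54.3, 37.1, 54.4]), np.float64(-171.9))
(array([0.5557, 0.3635]), array([14.5, 38.9, 14.3, 38.9]), np.float64(-172.2))
('turn -0.7', 'shift after turn', array([ 0.0246, -0.0005,  0.1584]), 'shift before', array([ 0.0246, -0.0008,  0.1584]))
```

The grey block at (254,156) measures 37.5 wide, so it's holder_a (38). The blue block at (343,113) is the look-alike and stays. Grasping holder_a.

```bash
python3 -m jog '[0.0245,-0.0007,0.03,-0.7,0,0,0.035,0,0,0,0.035,0,0,0,0.033,0,0,0,0.025,0]';python3 -m jog '[0,0,0,0,0,0,0,0,0,0,0,0,0,0,0,0,0,0,0,0]' 1;python3 -m jog '[0,0,0,0,0,0,0,0,0,0,0,0,0,0,0,0,0,0,0,0]'
python3 -m jog '[0,0,-0.02,0,0,0,-0.03,0,0,0,-0.035,0,0,0,-0.035,0,0,0,-0.02,0]'
python3 - <<'E'
from h import *
im,m,o=snap("wrist","w41.png"); print(o["t"],o["position"],yaw(o),o["force"],o["gripper_width"])
p=nestpt(0,-.007); print(p,delta(o,[*p,.18],.75))
E
```

```text
t: 55.68
position: [0.5548, 0.3628, 0.0395]
tcp_rot: [0.0, 0.998, 0.068, -0.001]
force: [-0.1, 0.9, -0.4]
gripper_width: 0.0553
t: 56.1
position: [0.5565, 0.3637, 0.0446]
tcp_rot: [-0.001, 0.998, 0.068, 0.001]
force: [0.1, 0.4, 9.6]
gripper_width: 0.0148
t: 56.52
position: [0.5564, 0.3637, 0.0446]
tcp_rot: [-0.001, 0.998, 0.068, 0.001]
force: [-1.3, 0.2, 8.4]
gripper_width: 0.0148
t: 56.93
position: [0.5563, 0.3632, 0.1874]
tcp_rot: [-0.001, 0.998, 0.068, 0.002]
force: [0.1, 0.6, -1.5]
gripper_width: 0.0143
56.9333 [0.55634974 0.36317592 0.18741363] 7.800342837970128 [ 0.1370306   0.63025932 -1.4856985 ] 0.014308196171845717
[ 0.49191694 -0.01180956] ('turn 7.1', 'shift after turn', array([-0.0694,  0.3741,  0.0066]), 'shift before', array([-0.1148,  0.3628,  0.0066]))
```

View pics/w41.png

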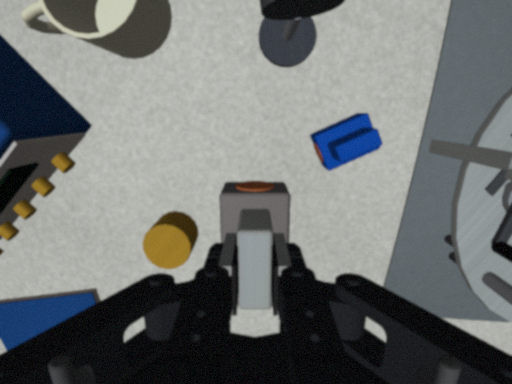

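```bash
python3 -m jog '[0,0,0,3.5,0,0,0,3.6,-0.0058,0.0312,0,0,-0.0058,0.0312,0,0,-0.0058,0.0312,0,0]';python3 -m jog '[-0.0058,0.0312,0,0,-0.0058,0.0312,0,0,-0.0058,0.0312,0,0,-0.0058,0.0312,0,0,-0.0058,0.0312,0,0]';python3 -m jog '[-0.0058,0.0312,0,0,-0.0058,0.0312,0,0,-0.0058,0.0312,0,0,-0.0058,0.0312,0,0,0,0,0.01,0]';python3 -m jog '[0,0,0,0,0,0,0,0,0,0,0,0,0,0,0,0,0,0,0,0]'
python3 - <<'E'
from h import *
im,m,o=snap("wrist","w42.png"); print(o["t"],o["position"],yaw(o),o["force"],o["gripper_width"]); p=nestpt(0,-.007); print(p,delta(o,[*p,.0746],.75))
E
```

```text
t: 57.4
position: [0.5387, 0.2683, 0.1829]
tcp_rot: [-0.0, 1.0, 0.007, 0.0]
force: [2.0, -0.7, -2.1]
gripper_width: 0.0146
t: 57.82
position: [0.5118, 0.1119, 0.1831]
tcp_rot: [-0.0, 1.0, 0.006, 0.0]
force: [1.4, -0.4, -2.2]
gripper_width: 0.0146
t: 58.23
position: [0.4904, -0.0178, 0.1748]
tcp_rot: [0.001, 1.0, 0.003, 0.002]
force: [0.6, -1.0, -1.4]
gripper_width: 0.0149
t: 58.65
position: [0.4908, -0.0113, 0.1726]
tcp_rot: [0.0, 1.0, 0.007, 0.0]
force: [-0.2, 0.5, -2.7]
gripper_width: 0.0145
58.65 [ 0.49076486 -0.01131169  0.17257443] 0.7808449795593524 [-0.23944011  0.48089226 -2.71188342] 0.014517172775357301
[ 0.49191694 -0.01180956] ('turn 0.0', 'shift after turn', array([0.0011, 0.0005, 0.098 ]), 'shift before', array([0.0011, 0.0005, 0.098 ]))
```

View pics/w42.png

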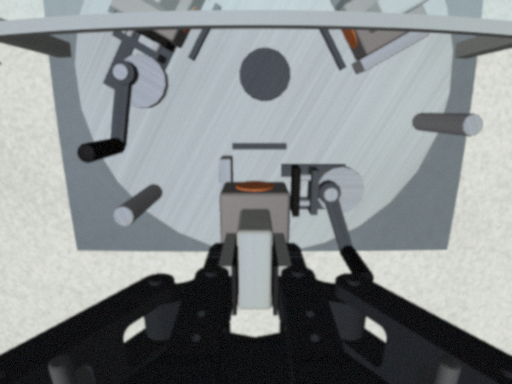

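```bash
python3 -m jog '[0.001,0.0005,0.03,0,0,0,0.03,0,0,0,0.02,0,0,0,0.01,0,0,0,0.005,0]'; python3 -m jog '[0,0,0.002,0,0,0,0.001,0,0,0,0,0,0,0,0,0,0,0,0,0]'; python3 -m jog '[0,0,0,0,0,0,0,0,0,0,0,0,0,0,0,0,0,0,0,0]' 0.1; python3 -m jog '[0,0,-0.03,0,0,0,-0.035,0,0,0,-0.035,0,0,0,-0.03,0,0,0,0,0]'; python3 -m jog '[-0.035,0,0,0,-0.035,0,0,0,0,0,0,0,0,0,0,0,0,0,0,0]'
python3 - <<'E'
from h import *
im,m,o=snap("wrist","w43.png"); print(o["t"],o["position"],yaw(o),o["force"],o["gripper_width"]);print(delta(o,[.437,-.0972,.2],20.75)) 
E
```

```text
t: 59.12
position: [0.4914, -0.0124, 0.0765]
tcp_rot: [0.0, 1.0, 0.006, -0.001]
force: [-0.8, -0.0, -2.3]
gripper_width: 0.0147
t: 59.53
position: [0.4919, -0.0124, 0.0749]
tcp_rot: [-0.0, 1.0, 0.006, 0.0]
force: [0.2, 0.7, -2.0]
gripper_width: 0.0147
t: 59.95
position: [0.4917, -0.0125, 0.0744]
tcp_rot: [0.0, 1.0, 0.006, 0.0]
force: [-0.7, 0.7, -0.0]
gripper_width: 0.0386
t: 60.37
position: [0.4928, -0.0131, 0.2088]
tcp_rot: [0.0, 1.0, 0.006, 0.003]
force: [-0.0, -1.3, -0.5]
gripper_width: 0.0384
t: 60.78
position: [0.4222, -0.0132, 0.2044]
tcp_rot: [0.0, 1.0, 0.006, 0.0]
force: [0.1, 0.2, 0.1]
gripper_width: 0.0382
60.7833 [ 0.42221921 -0.0132331   0.20444727] 0.7309148500545906 [0.06628518 0.18633376 0.11773743] 0.03818287451635069
('turn -20.0', 'shift after turn', array([-0.0159,  0.0838,  0.0045]), 'shift before', array([0.0137, 0.0841, 0.0045]))
```

View pics/w43.png

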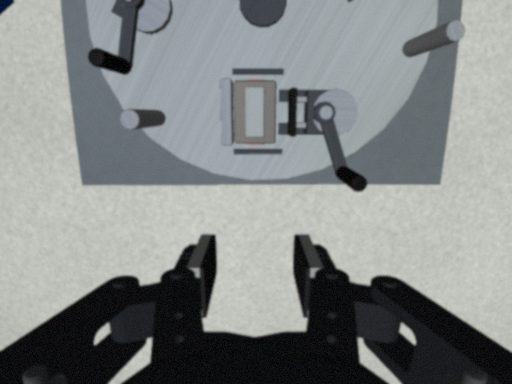

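holder_a stands in nest 2 at (254,112). I'll close lever2 to about 2.25 rad (16 mm gap + 3.5 mm).

```bash
python3 -m jog '[0,0,0,-6.5,0,0,0,-6.5,0,0,0,-7,-0.0079,0.0415,0,0,-0.0079,0.0415,0.004,0]' 0.45; python3 -m jog '[0,0.0012,0,0,0,0,0,0,0,0,0,0,0,0,0,0,0,0,0,0]'
python3 - <<'E'
from h import *
im,m,o=snap("wrist","w44.png"); print(o["t"],o["position"],yaw(o),o["force"],o["gripper_width"]); print(proj(m,[[*o["position"][:2],.105]])); crop(im,190,140,330,270,5,"w44c.png")
E
```

```text
t: 61.25
position: [0.4371, -0.0952, 0.2006]
tcp_rot: [0.0, 0.983, 0.183, 0.0]
force: [1.5, -0.2, 0.3]
gripper_width: 0.0235
t: 61.67
position: [0.4366, -0.0953, 0.2003]
tcp_rot: [-0.0, 0.984, 0.181, -0.0]
force: [-0.7, 0.3, 0.3]
gripper_width: 0.0234
61.6667 [ 0.43659325 -0.09534235  0.20031852] 20.815300890308848 [-0.70347831  0.25707561  0.32049018] 0.023444404101798984
[[254.2377031  200.87861927]]
```

View pics/w44c.png

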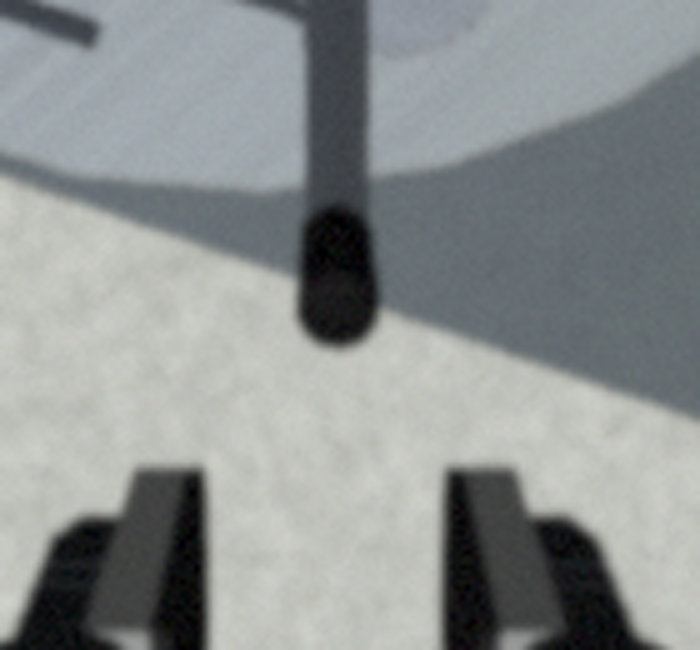

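```bash
python3 -m jog '[0,0.002,0.03,0,0,0,0.03,0,0,0,0.03,0,0,0,0.02,0,0,0,0.015,0]'; python3 -m jog '[0,0,0,0,0.0004,0.0072,0,-7,0.0004,0.0072,0,-7,0.0004,0.0072,0,-7,0.0004,0.0072,0,-7]';  python3 -m jog '[0.0004,0.0072,0,-7,0.0004,0.0072,0,-7,0.0004,0.0072,0,-7,0.0004,0.0072,0,-7,0.0004,0.0072,0,-7]';  python3 -m jog '[0.0004,0.0072,0,-7,0.0004,0.0072,0,-7,0.0004,0.0072,0,-7,0.0004,0.0072,0,-7,0.0004,0.0072,0,-7]'; python3 -m jog '[0.0004,0.0072,0,-7,0.0004,0.0072,0,-7,0,0,0,0,0,0,0,0,0,0,0,0]'
python3 - <<'E'
from h import *
im,m,o=snap("wrist","w45.png"); print(o["t"],o["position"],yaw(o),o["force"],o["gripper_width"])
d=o["position"][:2]-nestpt(0,.057); print(np.hypot(*d),np.degrees(np.arctan2(d[1],d[0]))%360-200.75)
E
```

```text
t: 62.13
position: [0.4366, -0.0975, 0.0738]
tcp_rot: [-0.0, 0.984, 0.18, -0.001]
force: [0.7, -0.3, 0.3]
gripper_width: 0.0231
t: 62.55
position: [0.4532, -0.1213, 0.0762]
tcp_rot: [-0.0, 0.91, 0.416, -0.0]
force: [-2.4, 3.6, -2.4]
gripper_width: 0.0234
t: 62.97
position: [0.4855, -0.1359, 0.0763]
tcp_rot: [-0.0, 0.743, 0.67, -0.001]
force: [-4.5, 2.8, 0.7]
gripper_width: 0.0236
t: 63.38
position: [0.52, -0.1295, 0.0763]
tcp_rot: [-0.001, 0.507, 0.862, -0.001]
force: [-5.3, 0.8, -0.4]
gripper_width: 0.0237
t: 63.8
position: [0.5322, -0.1215, 0.0759]
tcp_rot: [0.0, 0.403, 0.915, -0.0]
force: [0.1, -0.1, -1.3]
gripper_width: 0.0234
63.8 [ 0.53220324 -0.12149325  0.07593358] 132.48755927543974 [ 0.13533323 -0.12581167 -1.2787419 ] 0.02343251616997001
0.06036297993075421 110.05770801653864
```

View pics/w45.png

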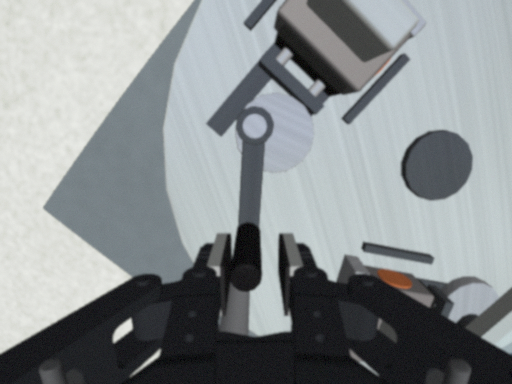

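```bash
python3 -m jog '[0.0004,0.0072,0,-7,0.0004,0.0072,0,-7,0.0004,0.0072,0,-7,0,0.0021,0,-2,0,0,0,0]'; python3 -m jog '[0,0,-0.03,0,0,0,-0.035,0,0,0,-0.035,0,0,0,-0.025,0,0,0,0,0]'
python3 - <<'E'
from h import *
im,m,o=snap("wrist","w46.png"); print(o["t"],o["position"],yaw(o),o["force"],o["gripper_width"])
crop(im,130,30,390,225,3,"w46c.png")
E
```

```text
t: 64.27
position: [0.5461, -0.1025, 0.0756]
tcp_rot: [0.0, 0.211, 0.977, -0.0]
force: [0.5, -0.7, 0.9]
gripper_width: 0.0231
t: 64.68
position: [0.5477, -0.1025, 0.2051]
tcp_rot: [0.003, 0.213, 0.977, 0.0]
force: [0.0, -0.1, 0.0]
gripper_width: 0.0238
64.6833 [ 0.54766942 -0.10251895  0.20510505] 155.42465396905348 [ 0.03250291 -0.10102556  0.04141218] 0.023792073349160323
```

View pics/w46c.png

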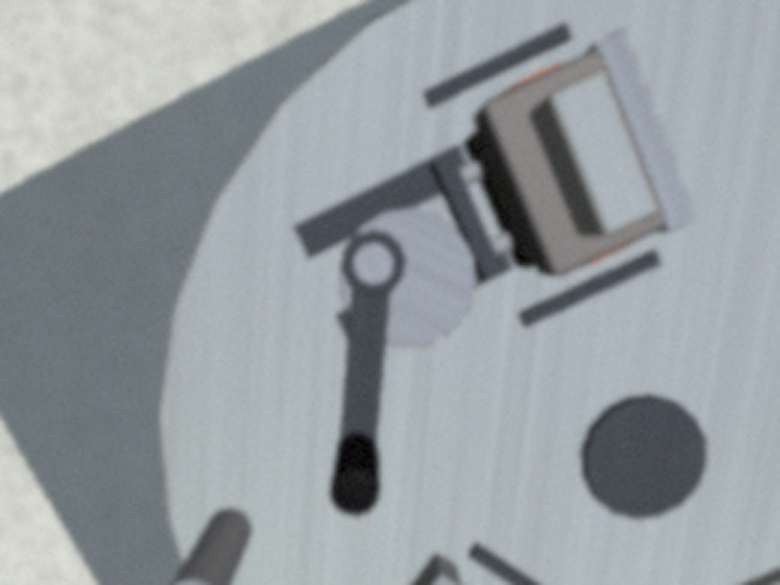

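```bash
python3 - <<'E'
from h import *
m=manip.camera_model("wrist"); 
k=lever(m,(130+355/3,30+492/3)); print(k, "pad mm", 12*(1-np.cos(k[2]))-16)
k=onz(m,(130+193/3,30+590/3),.105)[0][:2]-AX; print(k)
o=manip.get_obs(); print(delta(o,[.45,.05,.3],180))
E
```

```text
(array([ 0.5432, -0.1051]), np.float64(58.3), np.float64(2.252)) pad mm 3.5567421407870903
[-0.04208454 -0.14023001]
('turn -24.5', 'shift after turn', array([ 0.0965,  0.1523, -0.0978]), 'shift before', array([ 0.1511,  0.0985, -0.0978]))
```

lever2 reads 2.25 rad, so pad2 is at about 3.6 mm. Now I'll retreat upwards for a final check of the whole changer.

```bash
python3 -m jog '[0,0,-0.03,-6,0,0,-0.03,-6,0,0,-0.03,-6,0,0,-0.03,-6.5,0,0.03,0,0]'; python3 -m jog '[0.02,0.03,0,0,0.01,0.025,0,0,0,0,0,0,0,0,0,0,0,0,0,0]'
python3 - <<'E'
from h import *
im,m,o=snap("wrist","w47.png"); print(o["t"],o["position"],yaw(o)); crop(im,80,60,440,330,2,"w47c.png")
E
```

```text
t: 65.15
position: [0.5469, -0.0771, 0.3242]
tcp_rot: [0.003, -0.001, 1.0, -0.001]
force: [-0.4, -1.4, 0.2]
gripper_width: 0.0234
t: 65.57
position: [0.5159, -0.0177, 0.3198]
tcp_rot: [-0.0, -0.001, 1.0, -0.0]
force: [0.6, -0.5, -0.2]
gripper_width: 0.0236
65.5667 [ 0.51589012 -0.01769992  0.31982802] -179.9186747798928
```

View pics/w47c.png

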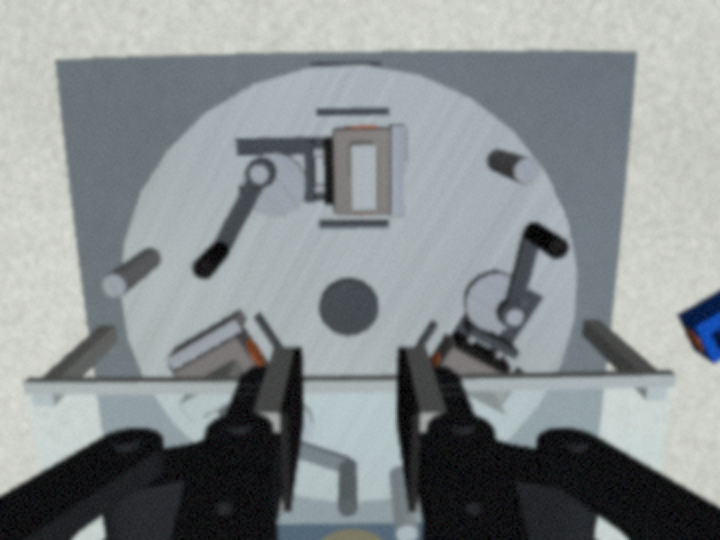

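```bash
python3 - <<'E'
from h import *
m=manip.camera_model("wrist"); f=lambda x,y:(80+x/2,60+y/2)
for p in [(523,168),(116,285)]:
    k=onz(m,f(*p),.105)[0][:2]-AX; print("post",np.hypot(*k),np.degrees(np.arctan2(k[1],k[0]))%360-.75)
print("lever2",lever(m,f(206,265)))
k=onz(m,f(557,247),.105)[0][:2]-AX
a=np.radians(-240); k=np.array([np.cos(a)*k[0]-np.sin(a)*k[1],np.sin(a)*k[0]+np.cos(a)*k[1]])+AX
d=k-nestpt(0,.057); print("lever0",np.hypot(*d),np.radians((np.degrees(np.arctan2(d[1],d[0]))-200.75)%360))
E
python3 -m jog '[0.03,0.03,-0.01,0,0.03,0.03,-0.01,0,0.03,0.03,0,0,0.03,0.03,0,0,0,0.03,0,0]'; python3 -m jog '[0,0.03,0,0,0,0.03,0,0,0,0.03,0,0,0,0.03,0,0,0,0.03,0,0]'; python3 -m jog '[0,0.03,0,0,0,0.03,0,0,0,0,0,0,0,0,0,0,0,0,0,0]'
python3 - <<'E'
from h import *
im,m,o=snap("top","t6.png"); print(o["t"],o["position"]); crop(im,195,85,395,275,4,"t6c.png")
im,m,o=snap("side","s6.png"); crop(im,150,80,360,260,3.5,"s6c.png")
E
```

```text
post 0.14705759021231582 136.24116856968917
post 0.14684254542071842 254.63445384811766
lever2 (array([ 0.5424, -0.1035]), np.float64(56.8), np.float64(2.271))
lever0 0.06062208841410858 1.5807216474139716
t: 66.03
position: [0.3953, 0.1287, 0.3399]
tcp_rot: [-0.001, -0.001, 1.0, -0.0]
force: [-0.1, -1.0, 0.2]
gripper_width: 0.0235
t: 66.45
position: [0.3989, 0.2795, 0.3391]
tcp_rot: [-0.0, -0.001, 1.0, -0.0]
force: [-0.8, -0.2, 0.3]
gripper_width: 0.0236
t: 66.87
position: [0.3989, 0.3376, 0.3391]
tcp_rot: [-0.0, -0.001, 1.0, -0.0]
force: [-0.6, -0.6, 0.3]
gripper_width: 0.0235
66.8667 [0.39885591 0.33764805 0.33905344]
```

View pics/t6.png

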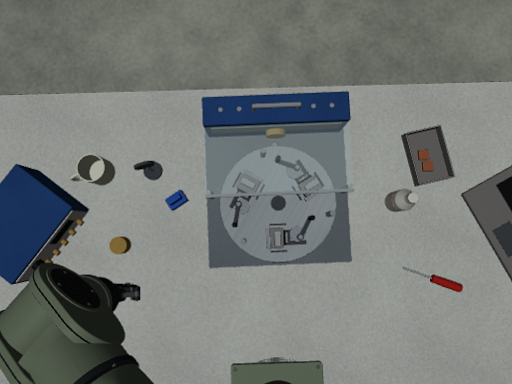

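View pics/t6c.png

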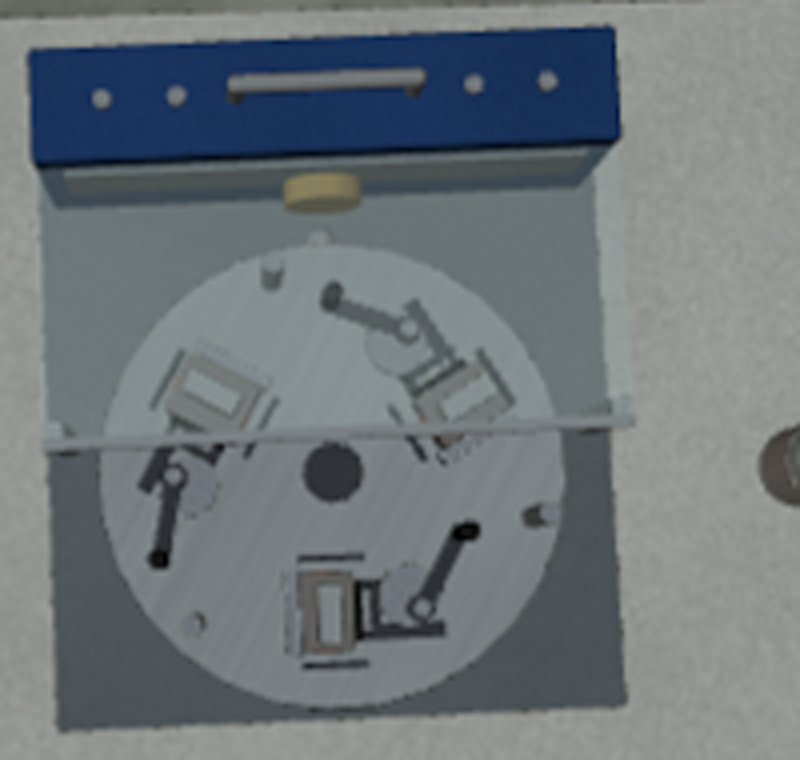

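View pics/s6c.png

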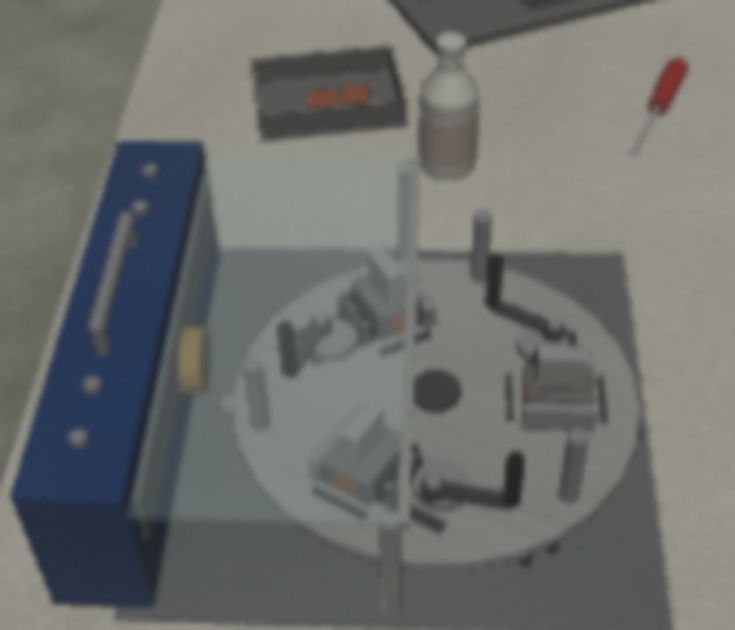

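All three holders are upright in their nests, the bench is otherwise unchanged, and the posts are at the click positions. I'll check lever1 from the top view, then hand in.

```bash
python3 - <<'E'
from h import *
m=manip.camera_model("top")
for n,p,ang,gap in [("lever1",(331,290),-120,12),("lever0",(160,556),-240,8),("lever2",(468,529),0,16)]:
    k=onz(m,(195+p[0]/4,85+p[1]/4),.105)[0][:2]-AX
    a=np.radians(ang); k=np.array([np.cos(a)*k[0]-np.sin(a)*k[1],np.sin(a)*k[0]+np.cos(a)*k[1]])+AX
    d=k-nestpt(0,.057); L=np.radians((np.degrees(np.arctan2(d[1],d[0]))-200.75)%360); print(n,np.hypot(*d).round(4),L.round(3),"pad",12*(1-np.cos(L))-gap)
print(manip.get_obs()["t"]); manip.close_job()
E
```

```text
lever1 0.0606 1.933 pad 4.253130772151991
lever0 0.0599 1.605 pad 4.404635452191089
lever2 0.059 2.268 pad 3.7023667880511937
66.9667
the job is handed in; nothing more can be done
```

All three grey holders are loaded and clamped, one per nest, and the job was handed in at 67 s.

| Nest | Holder | Block width (mm) | Lever, close wrist view (rad) | Pad pressed in, wrist view (mm) | Pad pressed in, coarser top view (mm) |
|---|---|---|---|---|---|
| 0 | holder_c | 46 | 1.54 | 3.6 | 4.4 |
| 1 | holder_b | 42 | 1.88 | 3.7 | 4.3 |
| 2 | holder_a | 38 | 2.25 | 3.6 | 3.7 |

- **Sequence:** For each nest I opened the lever to its stop, placed the holder and closed the lever to snug. The table was turned counter-clockwise twice by its posts.
- **Table:** In the last wrist view the visible posts read 136.2° and 254.6°, against 135° and 255° for a click position. So it rests at about 4.19 rad.
- **Bench:** In the last top view the bottle, lens, brass weight and blue look-alike are where they started. The gripper was clear of everything.
- **Disagreements:** The two views differ by up to 0.06 rad on a lever, at most about 0.8 mm on a pad. Every reading is inside the 1.5–6.5 mm band.
- **Force during the first turn:** The wrist force briefly reached about 27 N from the table's inertia when I stopped the post, below the limits.

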